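# Clamp the spice tins in the shaker and set it going

### The job

Get the tin shaker ready and start it on the middle setting: lift the owl out of the cradle and stand it on the cork coaster, then stand every latch-top tin upright in the cradle in one row (slide the jaw back if it is in the way), and slide the jaw shut until it presses the whole row snugly, but gently, against the fixed stop. Only then push the selector knob down from off, turn it clockwise to the middle mark (the single bar), and let it spring fully up again there. Leave everything else on the counter where it is.

Things in the scene. Friction and masses are not known exactly. Their poses are not given: they have to be found in the camera images.
- cradle (a point): middle of the floor of the tin shaker's cradle, 30 mm above the counter. Axes: x to the far side, y along the machine, z up. Shaker: white, fixed, 118 mm (x) by 420 mm (y). The cradle is a trough along y, 58 mm wide between 10 mm thick rails that rise 14 mm above its floor, from the fixed stop (y = +115 mm) to the sliding jaw (y = -120 mm when fully open); room for four tins
- stop_face (a point): middle of the fixed stop's rubber face, at cradle y = +115 mm, 18 mm above the cradle floor; the stop is an aluminium plate 66 mm wide, 10 mm thick, top 36 mm above the cradle floor. Same axes as the cradle; the tins lie on its -y side
- stop: the same fixed stop plate; origin at the middle of its foot on the cradle floor, at cradle y = +120 mm
- jaw_face (a point): middle of the jaw's rubber pressing face, 18 mm above the cradle floor, same axes as the cradle; tins lie on its +y side
- jaw: the sliding jaw; origin on the cradle floor under its pressing face (a plate 54 mm wide, 12 mm thick, top 36 mm above the cradle floor), axes as the cradle. It slides stiffly along y (about 4 N, up to 9 N with a row of tins, so press to 12 to 20 N at the handle) and stays where it is left: from y = -120 mm (fully open) to +40 mm in the cradle frame
- jaw_grip (a point): grip point on the jaw's upright black handle, 10 mm below its top, 64 mm above the cradle floor, 52 mm behind (-y of) the jaw face; handle 14 mm thick along the cradle's y, 34 mm wide along x, standing 60 mm free above a low sled, free on both y sides
- knob_grip (a point): on the selector knob's axis, 6 mm below the top of its grip bar, 91 mm above the counter when up; moves and turns with the knob. Knob at cradle y = +168 mm: disc 54 mm diameter, its top 73 mm above the counter when up, carrying a bar 46 mm long (this frame's x), 13 mm wide (y), 24 mm high. A white line at the bar's -x end points at the mark
- press (a joint): how far the selector knob is pushed down, m: 0 fully up, 0.008 fully down; a spring lifts it (3 N at the top, 7 N at the bottom). It turns only when pushed down more than 5 mm and comes fully up only in one of its notches; between notches it stays caught about 4.5 mm down
- turn (a joint): turn of the selector, rad, clockwise seen from above: 0 off (round dot, line to the cradle's -x side), 0.8 middle (single bar), 1.6 fast (double bar); each notch is about 0.12 rad wide either way
- owl: white ceramic owl, 40 mm diameter, 57 mm tall with its ears; origin at the middle of its underside, z up; it starts standing in the cradle
- coaster: round cork coaster fixed on the counter, 90 mm diameter, 6 mm thick; origin at the middle of its underside
- tin1: small round steel tin with a toggle latch on its side and a flat lid, 52 mm diameter, 50 mm tall, latch within the diameter; origin at the middle of its underside, z up. Two to four such tins are on the counter; None if absent
- tin2: small round steel tin with a toggle latch on its side and a flat lid, 52 mm diameter, 50 mm tall, latch within the diameter; origin at the middle of its underside, z up. Two to four such tins are on the counter; None if absent
- tin3: small round steel tin with a toggle latch on its side and a flat lid, 52 mm diameter, 50 mm tall, latch within the diameter; origin at the middle of its underside, z up. Two to four such tins are on the counter; None if absent
- tin4: small round steel tin with a toggle latch on its side and a flat lid, 52 mm diameter, 50 mm tall, latch within the diameter; origin at the middle of its underside, z up. Two to four such tins are on the counter; None if absent
- opener: red bottle opener lying flat, 130 mm long, 8 mm thick; leave it
- spatula: spatula lying on the counter, 200 mm long; leave it
- mug: mug, 80 mm diameter, 90 mm tall; leave it
- mill: wooden pepper mill, 54 mm diameter, 130 mm tall; leave it
- can: food can, 66 mm diameter, 75 mm tall; it has no latch and stays where it is
There are look-alikes about, which are no part of the job. What is shaped like the tin3 but red is not meant.

How it is judged (in metres and radians):
On the way, in this order (a step that is already met when the one before it is completed fails the run):
1. the owl stands on the coaster and every tin stands in the cradle (horizontal distance between owl and coaster below 0.03 m and angle between each of owl, tin1, tin2, tin3, tin4's own z axis and vertical below 0.1 rad and height (world z) of owl between 0.002 and 0.011 m and x of tin1 in the frame of cradle between -0.008 and 0.008 m and y of tin1 in the frame of cradle between -0.125 and 0.12 m and z of tin1 in the frame of cradle between -0.004 and 0.005 m and x of tin2 in the frame of cradle between -0.008 and 0.008 m and y of tin2 in the frame of cradle between -0.125 and 0.12 m and z of tin2 in the frame of cradle between -0.004 and 0.005 m and x of tin3 in the frame of cradle between -0.008 and 0.008 m and y of tin3 in the frame of cradle between -0.125 and 0.12 m and z of tin3 in the frame of cradle between -0.004 and 0.005 m and x of tin4 in the frame of cradle between -0.008 and 0.008 m and y of tin4 in the frame of cradle between -0.125 and 0.12 m and z of tin4 in the frame of cradle between -0.004 and 0.005 m), for 0.2 s.
2. the jaw presses the row against the stop: over 1.5 N at the jaw and over 0.5 N at the stop (x of tin1 in the frame of cradle between -0.008 and 0.008 m and y of tin1 in the frame of cradle between -0.125 and 0.12 m and z of tin1 in the frame of cradle between -0.004 and 0.005 m and angle between each of tin1, tin2, tin3, tin4's own z axis and vertical below 0.1 rad and x of tin2 in the frame of cradle between -0.008 and 0.008 m and y of tin2 in the frame of cradle between -0.125 and 0.12 m and z of tin2 in the frame of cradle between -0.004 and 0.005 m and x of tin3 in the frame of cradle between -0.008 and 0.008 m and y of tin3 in the frame of cradle between -0.125 and 0.12 m and z of tin3 in the frame of cradle between -0.004 and 0.005 m and x of tin4 in the frame of cradle between -0.008 and 0.008 m and y of tin4 in the frame of cradle between -0.125 and 0.12 m and z of tin4 in the frame of cradle between -0.004 and 0.005 m and (contact force between jaw and tin1 above 1.5 N or contact force between jaw and tin2 above 1.5 N or contact force between jaw and tin3 above 1.5 N or contact force between jaw and tin4 above 1.5 N) and (contact force between stop and tin1 above 0.5 N or contact force between stop and tin2 above 0.5 N or contact force between stop and tin3 above 0.5 N or contact force between stop and tin4 above 0.5 N)), for 0.1 s.
3. the selector is pushed down, still at off (value of joint press above 0.0055 m and value of joint turn below 0.3 rad), for 0.05 s.
4. the selector is turned to the middle mark and has sprung fully up (value of joint turn between 0.64 and 0.96 rad and value of joint press below 0.0016 m), for 0.2 s.
At the end, for the whole second after the job is handed in: owl upright on the coaster (within 30 mm of its middle); every tin upright on the cradle floor; row snug between jaw and stop (a tin within 3 mm of each face); selector at the middle notch (0.8 rad, within 0.16) and fully up (within 1.6 mm); all at rest, the robot clear (all of step 1 and all of step 4 and y of any of tin1, tin2, tin3, tin4 in the frame of jaw_face below 0.029 m and y of any of tin1, tin2, tin3, tin4 in the frame of stop_face above -0.029 m and linear speed of each of tin1, tin2, tin3, tin4, owl below 0.02 m/s); the robot touches nothing.
It fails at once if a tin is crushed: over 40 N from the jaw (contact force between jaw and tin1 above 40 N or contact force between jaw and tin2 above 40 N or contact force between jaw and tin3 above 40 N or contact force between jaw and tin4 above 40 N).
It fails at once if something that should be left alone is moved over 40 mm (distance of any of opener, spatula, mug, mill, can from where it was at the start of the episode above 0.04 m).
Of tin1, tin2, tin3, tin4 only 2 to 4 are there at a start; the rules pass over those that are not, and their reading is None.
At some moment in a run one of tin1, tin2, tin3, tin4 may be knocked a few centimetres aside while the robot is not near it.
It also fails if it takes over 208 s, if anything falls off the work surface, if the arm or the gripper's body presses on something with over 40 N, if the wrist force passes 120 N, or if a joint passes its speed limit or range.

### The arm

A 6-joint arm with a two-finger parallel gripper is mounted at the origin on the work surface. World frame = base frame: x ahead of the robot, y to its left, z up, the work surface at z = 0. Lengths are in mm, angles in rad, forces in N, time in s.
With the tool pointing down it reaches from about 275 to 1000 mm from the base axis. Payload 8.4 kg.
Tool frame: the origin (TCP) lies between the finger pads; the fingertips stand 25 mm ahead of it and the grasp point (between the pads) lies 6 mm ahead of it; z points along the fingers, y is the line along which they close (so a half turn about z gives the same grasp; the last joint's range is limited). The gripper opens to 85 mm and grips with 20 to 120 N. Pads are 22 mm wide; open, the fingers measure 114 mm over their backs; the gripper's body (76 mm by 85 mm) begins 54 mm behind the grasp point. The pads swing forward as they close: fully open they stand 13 mm farther back than shut.
Start: joints at [-1.177, 0.353, 1.633, -0, 1.155, -0.002], TCP at [240.965, -576.683, 256.281] pointing down, gripper open.
Joint ranges: [-2.63, 2.63], [-0.92, 2.1], [0.06, 2.66], [-1.3, 4.44], [0, 2.69], [-3.02, 3.02]. Speed limits (rad/s): [2.22, 2.22, 2.79, 3.14, 3.14, 3.14].

### API

Orientations are given as [roll, pitch, yaw] about the fixed x, y, z axes, in that order (R = Rz(yaw) Ry(pitch) Rx(roll)).
In Python, from rig import r, eyes, workorder gives the robot as it stands. The module is installed in compiled form; this text tells all that it offers.
- The arm moves only by the tool step_arm, never from a script. Its argument "moves" is a list of rows, each an object of numbers: "tx", "ty", "tz": the shift along the tool's x, y, z scaled (see below); "ax", "ay", "az": the turn, a rotation vector about the tool's x, y, z scaled (see below). In form: [{"tx": .., "ty": .., "tz": .., "ax": .., "ay": .., "az": ..}, ...]. A call has 1 to 5 rows; each row shifts and turns the commanded pose from where the row before left it, along the tool's axes as they then stand; what a row does not reach is not made up. The controller multiplies each number of a shift by 25 mm and each number of a turn by 90 degrees. A row lasts 1/8 s, in which the tool goes at most 62.5 mm and 10.7 degrees, less where a joint would pass 70% of its speed; a pose out of reach is approached as far as the arm can. A call with a number of a shift or a turn outside -1 to 1 is refused whole. A call with a gripper value outside its range is refused whole. "gripper" is the opening, from 0 (shut) to 1 (fully open), set as the call begins (left out, the last holds). The fingers move at their own pace and stop on an object; "newtons" is the grip in N (left out, the last holds). Time passes only in rows, so rows that do not move let the fingers close. It gives the time, the measured TCP pose, the force, the opening and the grip force at its end, in the units of the state.
- r.sense(): the state, without advancing time (a new reading comes with each control period).
- eyes.grab_frame(name): name is "scene" or "side" or "wrist"; returns (picture, depth): 420x560x3 uint8, red, green, blue; 420x560 float32, mm along the optical axis (not along the pixel's ray), 0 where there is no reading.
- eyes.camera_info(name): a dict with "intrinsics" (3x3 intrinsics, pixels), "cam_to_world" (4x4, takes a point from camera to world coordinates). Camera axes: x right, y up, looking along -z (the intrinsics and any distortion apply to the point x, -y, -z); pixel columns grow to the right and rows downward; lengths in mm; the calibration is good to about 2 mm. A picture is of the moment at which its call begins: read the wrist's pose just before it. camera_info takes no time and is no camera call; for the wrist camera it gives the pose at the moment of the call.
- workorder.sign_off(): hands the job in; it is judged then, once.
The state is a dict: "clock": time; "qpos": joint angles; "qvel": joint speeds; "joint_efforts": joint torques, N m; "eef_pos": TCP position; "tcp_rot": TCP orientation; "contact_force": force on the tool from outside, world axes, zero at the start; "wrist_torque": the same for the moment, N m; "opening": opening from 0.0 (shut) to 1.0 (fully open); "grasp_force": force on a finger pad.
Only numpy, scipy, OpenCV 4.12 (cv2) and the standard library are available. Lean on these libraries where they do the work, as an engineer would, in place of code of your own. Each camera call takes 0.05 s, during which the arm holds its last target. There are 200 camera calls.

## Working session

There is one attempt and no reset: what is moved stays moved. The work goes in short steps, Python scripts to look and compute and a tool call to move; the robot and the scene stay as the last step left them, time stands still between calls to the robot, and variables do not carry over. Pictures are saved under pics/ and viewed, at most 14 in all, crops included, and the job is handed in when it is done.

Besides the shell and the picture viewer there is one more tool, called by a JSON object that holds its "op" and its "data", one argument or row to a line. step_arm: Moves the arm, as the interface text tells. Its arguments: {"type":"object","properties":{"moves":{"type":"array","items":{"type":"object","properties":{"tx":{"type":"number"},"ty":{"type":"number"},"tz":{"type":"number"},"ax":{"type":"number"},"ay":{"type":"number"},"az":{"type":"number"}}}},"gripper":{"type":"number"},"newtons":{"type":"number"}},"required":["moves"]}

```bash
mkdir -p pics
cat > h.py <<'E'
from rig import r, eyes, workorder
import numpy as np, cv2
def grab(n,save=None):
    info=eyes.camera_info(n); p,d=eyes.grab_frame(n)
    if save: cv2.imwrite('pics/'+save,p[:,:,::-1])
    return p,d,np.array(info['intrinsics']),np.array(info['cam_to_world'])
def cloud(d,K,T):
    v,u=np.mgrid[0:d.shape[0],0:d.shape[1]]
    P=np.stack([(u-K[0,2])/K[0,0]*d,-(v-K[1,2])/K[1,1]*d,-d,np.ones_like(d)],-1)
    W=(P@T.T)[...,:3]; W[d<=0]=np.nan
    return W
E
python3 - <<'E'
from h import *
print({k:np.round(v,3).tolist() if not isinstance(v,float) else v for k,v in r.sense().items()})
for n in('scene','side'):
    p,d,K,T=grab(n,n+'0.png'); np.savez(n+'0.npz',p=p,d=d,K=K,T=T); print(n,K.round(1).tolist(),T.round(3).tolist())
    print(eyes.camera_info(n).keys())
E
```

```text
{'clock': 0.0, 'qpos': [-1.177, 0.354, 1.634, -0.0, 1.155, -0.002], 'qvel': [0.0, 0.001, 0.001, 0.0, -0.001, -0.002], 'joint_efforts': [0.002, -60.526, -34.207, 0.0, 0.009, -0.0], 'eef_pos': [240.809, -576.279, 255.566], 'tcp_rot': [-3.14, 0.0, 0.396], 'contact_force': [-0.651, -0.159, -0.352], 'wrist_torque': [0.055, 0.013, -0.026], 'grasp_force': 0.0, 'opening': 1.0046230783329824}
scene [[455.3, 0.0, 281.7], [0.0, 455.3, 216.2], [0.0, 0.0, 1.0]] [[-0.376, -0.694, 0.614, 1274.79], [0.927, -0.292, 0.237, 309.029], [0.015, 0.658, 0.753, 954.921], [0.0, 0.0, 0.0, 1.0]]
dict_keys(['intrinsics', 'cam_to_world'])
side [[397.6, 0.0, 276.7], [0.0, 397.6, 205.2], [0.0, 0.0, 1.0]] [[-0.943, 0.245, -0.227, 362.827], [-0.334, -0.688, 0.645, 621.354], [0.002, 0.684, 0.73, 743.661], [0.0, 0.0, 0.0, 1.0]]
dict_keys(['intrinsics', 'cam_to_world'])
```

View pics/scene0.png

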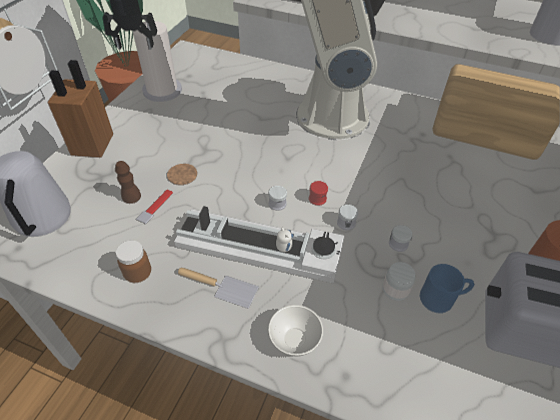

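View pics/side0.png

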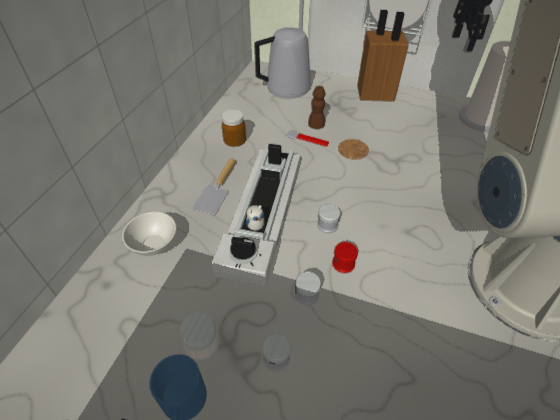

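Scene view: the candidate tins are at pixels (278,197), (348,215) and (401,236). The look-alikes are the red tin (318,193), the larger latchless can (400,280) and the jar (133,262). The owl is at (285,240), the coaster (181,174), the jaw handle (204,217) and the knob (323,244). The side view shows the tins at (329,217), (308,284) and (276,350).

Run:
```python
from h import *
pts={'scene':dict(t1=(278,197),t2=(348,215),t3=(401,236),red=(318,193),can=(400,280),owl=(285,240),coast=(181,174),knob=(323,244),mug=(445,288)),
'side':dict(t1=(329,217),t2=(308,284),t3=(276,350),red=(345,257),can=(199,335),owl=(255,216),coast=(353,149),knob=(243,249),mug=(178,388))}
tiles=[]
for n in pts:
    z=np.load(n+'0.npz'); W=cloud(z['d'],z['K'],z['T'])
    print(n,'counter z',np.nanmedian(W[(abs(W[...,2])<15)][:,2]).round(1))
    for k,(u,v) in pts[n].items():
        w=W[v-30:v+30,u-30:u+30].reshape(-1,3); c=W[v,u]
        w=w[np.isfinite(w[:,2])]
        w=w[(np.hypot(*(w[:,:2]-c[:2]).T)<60)]
        if k=='coast': q=w[(w[:,2]>3.5)&(w[:,2]<9)]
        else:
            top=np.percentile(w[(np.hypot(*(w[:,:2]-c[:2]).T)<40)][:,2],97); q=w[w[:,2]>top-4]
        (x,y),rad=cv2.minEnclosingCircle(q[:,:2].astype(np.float32)); 
        print(k,'pix',c.round(0),'top',q[:,2].mean().round(1),'c',round(x),round(y),'r',round(rad),'mean',q[:,:2].mean(0).round(0),len(q))
    for k in ('t1','t2','t3','can'):
        u,v=pts[n][k]; tiles.append(cv2.resize(z['p'][v-25:v+25,u-25:u+25,::-1],(195,195),interpolation=cv2.INTER_CUBIC))
cv2.imwrite('pics/crops.png',np.vstack([np.hstack(tiles[:4]),np.hstack(tiles[4:])]))
z=np.load('scene0.npz');W=cloud(z['d'],z['K'],z['T']);p=z['p'].astype(int)
# shaker points: height 30..46 in region
m=(W[...,2]>25)&(W[...,2]<75)
v,u=np.nonzero(m[190:290,160:360]); 
q=W[190:290,160:360][m[190:290,160:360]]
rt=q[(q[:,2]>41)&(q[:,2]<47)]; print('rails',len(rt),cv2.minAreaRect(rt[:,:2].astype(np.float32)))
```

```text
scene counter z -0.3
t1 pix [476. -11.  49.] top 49.9 c 461 -21 r 26 mean [460. -21.] 172
t2 pix [463. 185.  48.] top 49.8 c 452 182 r 26 mean [453. 183.] 173
t3 pix [481. 331.  49.] top 49.8 c 469 331 r 26 mean [469. 331.] 202
red pix [420.  86.  50.] top 50.3 c 397 78 r 26 mean [399.  79.] 145
can pix [633. 356.  75.] top 74.7 c 610 356 r 32 mean [611. 355.] 375
owl pix [629.  70.  79.] top 83.5 c 617 61 r 17 mean [616.  62.] 95
coast pix [ 465. -328.    9.] top 6.0 c 465 -329 r 59 mean [ 463. -328.] 422
knob pix [619. 163.  97.] top 96.4 c 603 164 r 23 mean [603. 161.] 81
mug pix [564. 467.   7.] top 88.6 c 595 453 r 40 mean [577. 461.] 120
side counter z -2.3
t1 pix [451.   1.  48.] top 47.5 c 455 -15 r 25 mean [455. -14.] 266
t2 pix [446. 192.  48.] top 47.7 c 448 186 r 26 mean [448. 187.] 406
t3 pix [462. 341.  47.] top 47.7 c 464 336 r 26 mean [464. 336.] 578
red pix [391. 100.  47.] top 47.6 c 393 83 r 26 mean [393.  84.] 336
can pix [596. 371.  71.] top 74.2 c 599 379 r 51 mean [606. 370.] 967
owl pix [605.  80.  77.] top 81.4 c 609 67 r 18 mean [611.  68.] 99
coast pix [ 457. -318.    6.] top 4.5 c 458 -323 r 44 mean [ 456. -324.] 180
knob pix [595. 172.  75.] top 94.3 c 599 166 r 23 mean [599. 167.] 124
mug pix [609. 447.   4.] top 87.3 c 594 456 r 40 mean [592. 463.] 388
rails 1225 ((538.9572143554688, -5.2192535400390625), (273.17950439453125, 435.4702453613281), 4.040439605712891)
```

View pics/crops.png

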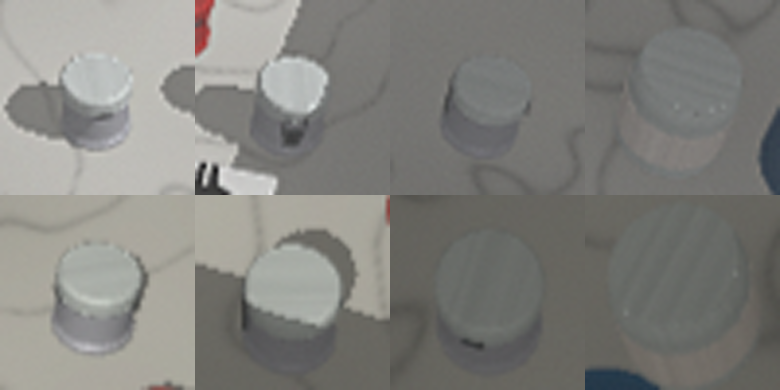

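{"op": "step_arm", "data": {
  "moves": [
    {"tz":-1,"az":-0.115},
    {"tz":-1,"az":-0.115},
    {"tz":-1,"az":-0.115},
    {"tz":-1,"az":-0.115},
    {"tz":-1,"az":-0.115}
  ]
}}

```text
schema error: expected keys tx, ty, tz, ax, ay, az
```

{"op": "step_arm", "data": {
  "moves": [
    {"az":-0.115},
    {"az":-0.058},
    {"tx":1,"ty":0.6},
    {"tx":1,"ty":0.6},
    {"tx":1,"ty":0.6}
  ]
}}

```text
schema error: expected keys tx, ty, tz, ax, ay, az
```

{"op": "step_arm", "data": {
  "moves": [
    {"tx":1,"ty":0.6},
    {"tx":1,"ty":0.6},
    {"tx":1,"ty":0.6},
    {"tx":1,"ty":0.6},
    {"tx":1,"ty":0.6}
  ]
}}

```text
schema error: expected keys tx, ty, tz, ax, ay, az
```

{"op": "step_arm", "data": {
  "moves": [
    {"tx":1,"ty":0.6},
    {"tx":1,"ty":0.6},
    {"tx":1,"ty":0.6},
    {"tx":1,"ty":0.6},
    {"tx":1,"ty":0.6}
  ]
}}

```text
schema error: expected keys tx, ty, tz, ax, ay, az
```

{"op": "step_arm", "data": {
  "moves": [
    {"tx":1},
    {"tx":1},
    {"tx":1},
    {"tx":1},
    {"tx":1}
  ]
}}

```text
schema error: expected keys tx, ty, tz, ax, ay, az
```

Run:
```python
from h import *
s=r.sense();print(s['clock'],s['eef_pos'],s['tcp_rot'],s['contact_force'])
p,d,K,T=grab('wrist','w1.png'); np.savez('w1.npz',p=p,d=d,K=K,T=T); print(K.round(1).tolist(),T.round(3).tolist())
```

```text
0.1 [ 240.80032488 -576.32101575  255.63425971] [-3.14032504e+00  3.29228795e-05  3.95814726e-01] [-0.39554204 -0.42167104 -1.02824477]
[[292.7, 0.0, 279.4], [0.0, 292.7, 209.6], [0.0, 0.0, 1.0]] [[0.385, 0.88, 0.279, 313.381], [-0.923, 0.368, 0.116, -546.774], [-0.001, -0.302, 0.953, 372.168], [0.0, 0.0, 0.0, 1.0]]
```

View pics/w1.png

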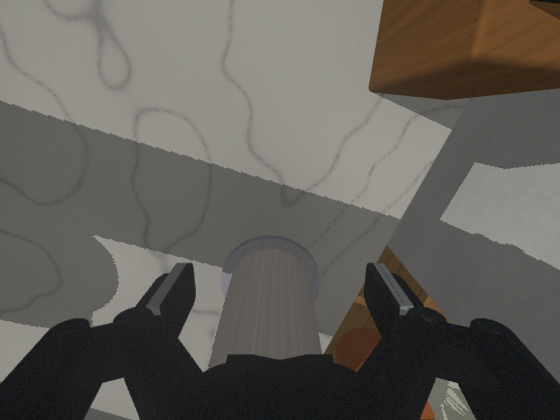

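The wrist picture shows bare counter, the vase between the fingers at (265,290) and the knife block at (450,40). The arm has not moved yet because the rows need all six keys.

{"op": "step_arm", "data": {
  "moves": [
    {"tx":0,"ty":0,"tz":-1,"ax":0,"ay":0,"az":-0.115},
    {"tx":0,"ty":0,"tz":-1,"ax":0,"ay":0,"az":-0.115},
    {"tx":0,"ty":0,"tz":-1,"ax":0,"ay":0,"az":-0.115},
    {"tx":0,"ty":0,"tz":-1,"ax":0,"ay":0,"az":-0.115},
    {"tx":0,"ty":0,"tz":-1,"ax":0,"ay":0,"az":-0.115}
  ]
}}

```text
clock: 0.78
eef_pos: [240.9, -576.5, 381.8]
tcp_rot: [-3.141, -0.0, 1.305]
contact_force: [-0.8, 0.2, 0.3]
opening: 1.0
grasp_force: 0.0
```

{"op": "step_arm", "data": {
  "moves": [
    {"tx":0,"ty":0,"tz":0,"ax":0,"ay":0,"az":-0.115},
    {"tx":0,"ty":0,"tz":0,"ax":0,"ay":0,"az":-0.058},
    {"tx":1,"ty":0.6,"tz":0,"ax":0,"ay":0,"az":0},
    {"tx":1,"ty":0.6,"tz":0,"ax":0,"ay":0,"az":0},
    {"tx":1,"ty":0.6,"tz":0,"ax":0,"ay":0,"az":0}
  ]
}}

```text
clock: 1.4
eef_pos: [286.2, -500.8, 381.0]
tcp_rot: [-3.141, -0.001, 1.57]
contact_force: [0.1, -0.4, 0.5]
opening: 1.002
grasp_force: 0.0
```

{"op": "step_arm", "data": {
  "moves": [
    {"tx":1,"ty":0.6,"tz":0,"ax":0,"ay":0,"az":0},
    {"tx":1,"ty":0.6,"tz":0,"ax":0,"ay":0,"az":0},
    {"tx":1,"ty":0.6,"tz":0,"ax":0,"ay":0,"az":0},
    {"tx":1,"ty":0.6,"tz":0,"ax":0,"ay":0,"az":0},
    {"tx":1,"ty":0.6,"tz":0,"ax":0,"ay":0,"az":0}
  ]
}}

```text
clock: 2.02
eef_pos: [361.3, -375.7, 381.1]
tcp_rot: [-3.141, -0.0, 1.571]
contact_force: [-0.2, -0.1, 0.3]
opening: 0.998
grasp_force: 0.0
```

{"op": "step_arm", "data": {
  "moves": [
    {"tx":1,"ty":0.6,"tz":0,"ax":0,"ay":0,"az":0},
    {"tx":1,"ty":0.6,"tz":0,"ax":0,"ay":0,"az":0},
    {"tx":1,"ty":0.6,"tz":0,"ax":0,"ay":0,"az":0},
    {"tx":1,"ty":0.6,"tz":0,"ax":0,"ay":0,"az":0},
    {"tx":1,"ty":0.6,"tz":0,"ax":0,"ay":0,"az":0}
  ]
}}

```text
clock: 2.65
eef_pos: [436.3, -250.7, 381.1]
tcp_rot: [-3.141, -0.0, 1.571]
contact_force: [-0.4, -0.7, 0.3]
opening: 0.996
grasp_force: 0.0
```

{"op": "step_arm", "data": {
  "moves": [
    {"tx":1,"ty":0.6,"tz":0,"ax":0,"ay":0,"az":0},
    {"tx":1,"ty":0.6,"tz":0,"ax":0,"ay":0,"az":0},
    {"tx":1,"ty":0.6,"tz":0,"ax":0,"ay":0,"az":0},
    {"tx":1,"ty":0.6,"tz":0,"ax":0,"ay":0,"az":0},
    {"tx":0,"ty":0,"tz":0,"ax":0,"ay":0,"az":0}
  ]
}}

```text
clock: 3.28
eef_pos: [496.5, -150.4, 381.0]
tcp_rot: [-3.141, -0.0, 1.573]
contact_force: [0.5, -0.7, -0.3]
opening: 0.999
grasp_force: 0.0
```

Run:
```python
from h import *
s=r.sense();print(s['clock'],s['eef_pos'],s['tcp_rot'],s['contact_force'])
p,d,K,T=grab('wrist','w2.png'); np.savez('w2.npz',p=p,d=d,K=K,T=T); print(T.round(3).tolist())
```

```text
3.275 [ 496.49492778 -150.38156382  380.99971049] [-3.14123600e+00 -4.31845039e-04  1.57298726e+00] [ 0.47543955 -0.7033845  -0.30497426]
[[1.0, -0.002, -0.0, 497.768], [0.002, 0.953, 0.302, -73.39], [-0.001, -0.302, 0.953, 497.553], [0.0, 0.0, 0.0, 1.0]]
```

View pics/w2.png

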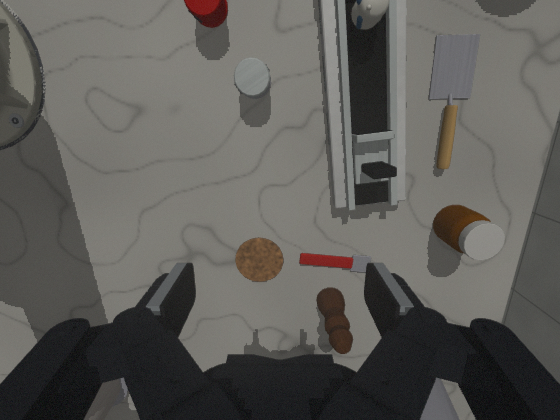

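This view shows the coaster (259,259), tin1 (252,77), the jaw plate (373,137), the handle (378,170), the owl (370,8) and the opener (335,262). I'll move on for a second view with the owl and knob.

{"op": "step_arm", "data": {
  "moves": [
    {"tx":1,"ty":0.4,"tz":0,"ax":0,"ay":0,"az":0},
    {"tx":1,"ty":0.4,"tz":0,"ax":0,"ay":0,"az":0},
    {"tx":1,"ty":0.4,"tz":0,"ax":0,"ay":0,"az":0},
    {"tx":1,"ty":0.4,"tz":0,"ax":0,"ay":0,"az":0},
    {"tx":1,"ty":0.4,"tz":0,"ax":0,"ay":0,"az":0}
  ]
}}

```text
clock: 3.95
eef_pos: [545.9, -27.0, 381.2]
tcp_rot: [-3.141, 0.0, 1.57]
contact_force: [-0.4, -0.7, -0.8]
opening: 0.999
grasp_force: 0.0
```

```bash
cat >> h.py <<'E'
def topcirc(W,c,zlo,zhi,R):
    m=(np.hypot(W[...,0]-c[0],W[...,1]-c[1])<R)&(W[...,2]>zlo)&(W[...,2]<zhi)
    q=W[m]
    if len(q)<10: return None
    (x,y),rad=cv2.minEnclosingCircle(q[:,:2].astype(np.float32)); return round(x,1),round(y,1),round(rad,1),q[:,2].mean().round(1),len(q)
E
python3 - <<'E'
from h import *
import time
p,d,K,T=grab('wrist','w3.png'); np.savez('w3.npz',p=p,d=d,K=K,T=T)
for f in('w2','w3'):
    z=np.load(f+'.npz');W=cloud(z['d'],z['K'],z['T'])
    print(f,'counter',np.nanmedian(W[abs(W[...,2])<15][:,2]).round(2))
    for k,c,a,b,R in(('t1',(458,-18),45,60,45),('t2',(450,184),45,60,45),('t3',(467,333),45,60,45),('red',(395,80),45,60,45),('owl',(613,64),82,100,35),('owlmid',(613,64),55,75,35),('coast',(461,-326),3.5,10,52),('knob',(600,165),92,105,40),('disc',(600,165),68,77,40),('can',(606,362),70,80,50)):
        print(k,topcirc(W,c,a,b,R))
    # rails: z 40..48
    m=(abs(W[...,0]-615)<80)&(W[...,1]>-260)&(W[...,1]<240)
    for a,b in((25,34),(40,48),(60,70),(80,110)):
        q=W[m&(W[...,2]>a)&(W[...,2]<b)]
        if len(q)>20: print(a,b,len(q),q.min(0).round(0),q.max(0).round(0),q[:,2].mean().round(1))
E
```

```text
w2 counter -0.95
t1 (458.0, -19.4, 25.8, np.float64(48.7), 1122)
t2 None
t3 None
red (395.6, 73.2, 24.4, np.float64(48.5), 483)
owl (614.5, 56.2, 12.7, np.float64(83.7), 137)
owlmid (611.7, 60.1, 19.9, np.float64(64.2), 232)
coast (460.2, -327.9, 45.1, np.float64(5.1), 1559)
knob None
disc None
can None
25 34 9711 [ 553. -217.   25.] [695.  80.  34.] 29.1
40 48 3997 [ 574. -216.   40.] [687.  76.  48.] 42.8
60 70 472 [ 595. -153.   60.] [662.  63.  70.] 64.3
80 110 597 [ 598. -154.   80.] [657.  63. 105.] 92.0
w3 counter -0.94
t1 (458.0, -19.1, 25.7, np.float64(48.7), 866)
t2 (451.0, 182.4, 25.7, np.float64(48.6), 1121)
t3 None
red (395.5, 80.1, 25.9, np.float64(48.6), 1067)
owl (612.1, 64.7, 15.5, np.float64(83.9), 208)
owlmid (612.7, 64.1, 21.9, np.float64(67.1), 112)
coast (459.2, -327.6, 45.5, np.float64(5.2), 1305)
knob (602.3, 162.6, 23.4, np.float64(95.6), 493)
disc (601.9, 162.8, 27.0, np.float64(71.9), 995)
can None
25 34 9177 [ 540. -218.   25.] [695. 185.  34.] 29.1
40 48 3452 [ 539. -218.   40.] [687. 193.  48.] 43.0
60 70 847 [ 575. -152.   60.] [661. 189.  70.] 64.7
80 110 1289 [ 579. -153.   80.] [657. 171. 105.] 91.6
```

View pics/w3.png

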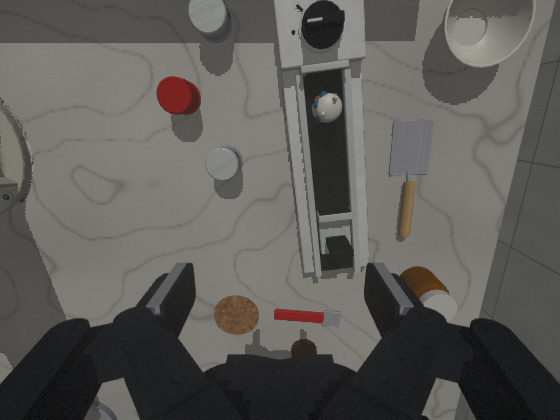

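The second view shows the whole cradle: knob (322,24), owl (326,107), jaw plate (335,216), handle (338,248), with tin1 (223,163), the red one (178,95) and tin2 (209,14).

Run:
```python
from h import *
R=[]
for f in('w2','w3'):
    z=np.load(f+'.npz');W=cloud(z['d'],z['K'],z['T'])
    m=(abs(W[...,0]-615)<80)&(W[...,1]>-260)&(W[...,1]<240)
    q=W[m&(W[...,2]>98)]; q=q[q[:,1]<-50]
    h=cv2.minAreaRect(q[:,:2].astype(np.float32)); print('handle',h,q[:,2].mean())
    q=W[m&(W[...,2]>61)&(W[...,2]<68)]; 
    for lo,hi in((-125,-60),(90,135)):
        s=q[(q[:,1]>lo)&(q[:,1]<hi)]
        if len(s)>20: print('plate',lo,cv2.minAreaRect(s[:,:2].astype(np.float32)),s[:,2].mean(),len(s))
    q=W[m&(W[...,2]>40)&(W[...,2]<45)&(W[...,1]<70)]
    # rails split by rough axis
    k=np.array((602.2,162.7));a=np.array(h[0]);
    ax=(k-a)/np.linalg.norm(k-a); nx=np.array([ax[1],-ax[0]]);
    print('axis ang',np.degrees(np.arctan2(-ax[0],ax[1])),np.linalg.norm(k-a))
    lat=(q[:,:2]-k)@nx
    for sgn in(1,-1):
        s=q[(sgn*lat>20)&(sgn*lat<50)]
        t=(s[:,:2]-k)@ax; l=(s[:,:2]-k)@nx
        pf=np.polyfit(t,l,1); print('rail',sgn,len(s),pf.round(4),np.percentile(l,[3,50,97]).round(1))
        print('mid lat per bin',[(b,np.median(l[(t>b)&(t<b+40)]).round(1)) for b in range(-330,-90,40) if ((t>b)&(t<b+40)).sum()>5])
```

```text
handle ((595.7852783203125, -150.40858459472656), (31.219758987426758, 123.12769317626953), 87.27078247070312) 415.9154945937074
plate -125 ((634.6221313476562, -99.61016082763672), (53.205142974853516, 12.380462646484375), 7.004406452178955) 64.43729893700893 333
axis ang -1.1736665441544347 313.1742875798409
rail 1 806 [ 0.0757 55.6334] [20.7 34.7 49.5]
mid lat per bin [(-330, np.float64(30.3)), (-290, np.float64(35.5)), (-170, np.float64(49.5)), (-130, np.float64(47.3))]
rail -1 84 [ -0.0723 -29.8744] [-24.7 -21.9 -20.2]
mid lat per bin [(-130, np.float64(-22.0))]
handle ((640.4242553710938, -144.84368896484375), (32.95466232299805, 14.035452842712402), 6.25070333480835) 102.2332963670915
plate -125 ((634.8063354492188, -99.32450103759766), (52.07895278930664, 12.861825942993164), 6.628535270690918) 64.59005317525018 266
plate 90 ((608.0628051757812, 114.8620834350586), (66.22106170654297, 10.773069381713867), 7.5280961990356445) 64.52200878140316 416
axis ang 7.084894533747578 309.9100100364284
rail 1 1196 [5.70000e-03 3.45888e+01] [22.7 33.7 39. ]
mid lat per bin [(-330, np.float64(32.0)), (-290, np.float64(33.5)), (-250, np.float64(33.9)), (-210, np.float64(33.9)), (-170, np.float64(33.9)), (-130, np.float64(33.6))]
rail -1 1220 [-1.26000e-02 -3.56299e+01] [-38.5 -33.2 -21.9]
mid lat per bin [(-330, np.float64(-30.7)), (-290, np.float64(-32.6)), (-250, np.float64(-33.8)), (-210, np.float64(-33.9)), (-170, np.float64(-33.8)), (-130, np.float64(-33.9))]
```

Cradle axes: y turned 7.08°, with its origin at (622.9, −4.0). The stop plate, handle and rails agree with this within 1 mm. The jaw face is at −90, so three tins (156 mm) fit without moving it back. Next is the owl.

{"op": "step_arm", "data": {
  "moves": [
    {"tx":0,"ty":0,"tz":0,"ax":0,"ay":0,"az":-0.0787},
    {"tx":0.82,"ty":0.775,"tz":1,"ax":0,"ay":0,"az":0},
    {"tx":0.82,"ty":0.775,"tz":1,"ax":0,"ay":0,"az":0},
    {"tx":0.82,"ty":0.775,"tz":1,"ax":0,"ay":0,"az":0},
    {"tx":0.82,"ty":0.775,"tz":1,"ax":0,"ay":0,"az":0}
  ]
}}

```text
clock: 4.62
eef_pos: [613.1, 63.6, 280.4]
tcp_rot: [-3.141, 0.0, 1.694]
contact_force: [0.2, -0.3, -0.4]
opening: 1.001
grasp_force: 0.0
```

{"op": "step_arm", "data": {
  "moves": [
    {"tx":0,"ty":0,"tz":1,"ax":0,"ay":0,"az":0},
    {"tx":0,"ty":0,"tz":1,"ax":0,"ay":0,"az":0},
    {"tx":0,"ty":0,"tz":1,"ax":0,"ay":0,"az":0},
    {"tx":0,"ty":0,"tz":1,"ax":0,"ay":0,"az":0},
    {"tx":0,"ty":0,"tz":1,"ax":0,"ay":0,"az":0}
  ]
}}

```text
clock: 5.25
eef_pos: [612.6, 62.9, 155.5]
tcp_rot: [-3.141, 0.0, 1.694]
contact_force: [0.8, 0.6, 0.2]
opening: 1.004
grasp_force: 0.0
```

```bash
cat >> h.py <<'E'
th=np.radians(7.08); CX=np.array([np.cos(th),np.sin(th)]); CY=np.array([-np.sin(th),np.cos(th)]); C0=np.array([622.9,-4.0])
def cr(xy): d=np.array(xy)-C0; return round(float(d@CX),1),round(float(d@CY),1)
def togo(x,y,z):
    s=r.sense(); d=np.array([x,y])-s['eef_pos'][:2]
    print('pos',s['eef_pos'].round(1),s['tcp_rot'].round(3),'-> tx %.2f ty %.2f tz %.2f'%(d@CY/25,d@CX/25,(s['eef_pos'][2]-z)/25))
E
python3 - <<'E'
from h import *
p,d,K,T=grab('wrist'); W=cloud(d,K,T)
print(topcirc(W,(613,64),50,78,30),topcirc(W,(613,64),82,95,30))
togo(612.7,64.3,74)
E
```

```text
(613.4, 64.6, 22.2, np.float64(68.0), 915) (612.5, 65.0, 15.8, np.float64(83.8), 725)
pos [610.8  62.7 152.2] [-3.137  0.     1.694] -> tx 0.06 ty 0.08 tz 3.13
```

{"op": "step_arm", "data": {
  "moves": [
    {"tx":0.05,"ty":0.02,"tz":1,"ax":0,"ay":0,"az":0},
    {"tx":0,"ty":0,"tz":1,"ax":0,"ay":0,"az":0},
    {"tx":0,"ty":0,"tz":1,"ax":0,"ay":0,"az":0},
    {"tx":0,"ty":0,"tz":0.2,"ax":0,"ay":0,"az":0},
    {"tx":0,"ty":0,"tz":0,"ax":0,"ay":0,"az":0}
  ]
}}

```text
clock: 5.92
eef_pos: [613.4, 65.0, 76.8]
tcp_rot: [3.142, 0.0, 1.694]
contact_force: [-0.8, 0.3, 0.5]
opening: 1.001
grasp_force: 0.0
```

{"op": "step_arm", "data": {
  "moves": [
    {"tx":0,"ty":0,"tz":0,"ax":0,"ay":0,"az":0},
    {"tx":0,"ty":0,"tz":0,"ax":0,"ay":0,"az":0},
    {"tx":0,"ty":0,"tz":0,"ax":0,"ay":0,"az":0},
    {"tx":0,"ty":0,"tz":0,"ax":0,"ay":0,"az":0},
    {"tx":0,"ty":0,"tz":0,"ax":0,"ay":0,"az":0}
  ],
  "gripper": 0,
  "newtons": 30
}}

```text
clock: 6.55
eef_pos: [613.6, 65.6, 77.2]
tcp_rot: [3.141, 0.0, 1.695]
contact_force: [-1.2, 0.5, 5.7]
opening: 0.461
grasp_force: 29.9
```

{"op": "step_arm", "data": {
  "moves": [
    {"tx":0,"ty":0,"tz":0,"ax":0,"ay":0,"az":0},
    {"tx":0,"ty":0,"tz":0,"ax":0,"ay":0,"az":0},
    {"tx":0,"ty":0,"tz":0,"ax":0,"ay":0,"az":0},
    {"tx":0,"ty":0,"tz":-0.5,"ax":0,"ay":0,"az":0},
    {"tx":0,"ty":0,"tz":-0.5,"ax":0,"ay":0,"az":0}
  ]
}}

```text
clock: 7.18
eef_pos: [613.1, 65.6, 102.1]
tcp_rot: [-3.141, -0.0, 1.694]
contact_force: [0.3, -0.8, -1.0]
opening: 0.46
grasp_force: 30.4
```

{"op": "step_arm", "data": {
  "moves": [
    {"tx":0,"ty":0,"tz":-1,"ax":0,"ay":0,"az":0},
    {"tx":0,"ty":0,"tz":-1,"ax":0,"ay":0,"az":0},
    {"tx":0,"ty":0,"tz":-1,"ax":0,"ay":0,"az":0},
    {"tx":-0.5,"ty":-0.3,"tz":-0.5,"ax":0,"ay":0,"az":0},
    {"tx":-0.96,"ty":-0.53,"tz":0,"ax":0,"ay":0,"az":0}
  ]
}}

```text
clock: 7.8
eef_pos: [597.2, 26.3, 190.2]
tcp_rot: [3.139, 0.0, 1.696]
contact_force: [-1.0, -0.9, -0.8]
opening: 0.462
grasp_force: 30.4
```

{"op": "step_arm", "data": {
  "moves": [
    {"tx":-0.96,"ty":-0.53,"tz":0,"ax":0,"ay":0,"az":0},
    {"tx":-0.96,"ty":-0.53,"tz":0,"ax":0,"ay":0,"az":0},
    {"tx":-0.96,"ty":-0.53,"tz":0,"ax":0,"ay":0,"az":0},
    {"tx":-0.96,"ty":-0.53,"tz":0,"ax":0,"ay":0,"az":0},
    {"tx":-0.96,"ty":-0.53,"tz":0,"ax":0,"ay":0,"az":0}
  ]
}}

```text
clock: 8.43
eef_pos: [544.8, -101.9, 188.7]
tcp_rot: [-3.141, -0.0, 1.694]
contact_force: [0.6, 0.6, -0.8]
opening: 0.463
grasp_force: 30.4
```

{"op": "step_arm", "data": {
  "moves": [
    {"tx":-0.96,"ty":-0.53,"tz":0,"ax":0,"ay":0,"az":0},
    {"tx":-0.96,"ty":-0.53,"tz":0,"ax":0,"ay":0,"az":0},
    {"tx":-0.96,"ty":-0.53,"tz":0,"ax":0,"ay":0,"az":0},
    {"tx":-0.96,"ty":-0.53,"tz":0,"ax":0,"ay":0,"az":0},
    {"tx":-0.96,"ty":-0.53,"tz":0,"ax":0,"ay":0,"az":0}
  ]
}}

```text
clock: 9.05
eef_pos: [493.8, -228.9, 188.7]
tcp_rot: [-3.141, -0.0, 1.694]
contact_force: [-0.2, 0.3, -0.8]
opening: 0.462
grasp_force: 30.4
```

{"op": "step_arm", "data": {
  "moves": [
    {"tx":-0.96,"ty":-0.51,"tz":0,"ax":0,"ay":0,"az":0},
    {"tx":-0.94,"ty":-0.39,"tz":0,"ax":0,"ay":0,"az":0},
    {"tx":-0.94,"ty":-0.34,"tz":0,"ax":0,"ay":0,"az":0},
    {"tx":-0.95,"ty":-0.2,"tz":0,"ax":0,"ay":0,"az":0},
    {"tx":0,"ty":0,"tz":0,"ax":0,"ay":0,"az":0}
  ]
}}

```text
clock: 9.68
eef_pos: [470.6, -327.9, 188.8]
tcp_rot: [3.141, 0.0, 1.692]
contact_force: [-0.1, -0.3, -1.0]
opening: 0.458
grasp_force: 30.4
```

Run:
```python
from h import *
togo(459.7,-327.7,54); print(r.sense()['opening'],r.sense()['grasp_force'])
```

```text
pos [ 470.6 -327.9  188.8] [3.141 0.    1.692] -> tx 0.06 ty -0.43 tz 5.39
0.4575176816675045 30.430305004119873
```

{"op": "step_arm", "data": {
  "moves": [
    {"tx":0.05,"ty":-0.43,"tz":1,"ax":0,"ay":0,"az":0},
    {"tx":0,"ty":0,"tz":1,"ax":0,"ay":0,"az":0},
    {"tx":0,"ty":0,"tz":1,"ax":0,"ay":0,"az":0},
    {"tx":0,"ty":0,"tz":1,"ax":0,"ay":0,"az":0},
    {"tx":0,"ty":0,"tz":0.8,"ax":0,"ay":0,"az":0}
  ]
}}

```text
clock: 10.3
eef_pos: [460.0, -325.5, 67.7]
tcp_rot: [-3.141, -0.001, 1.695]
contact_force: [-0.5, 0.4, -1.5]
opening: 0.462
grasp_force: 30.4
```

{"op": "step_arm", "data": {
  "moves": [
    {"tx":0,"ty":0,"tz":0.3,"ax":0,"ay":0,"az":0},
    {"tx":0,"ty":0,"tz":0.2,"ax":0,"ay":0,"az":0},
    {"tx":0,"ty":0,"tz":0.06,"ax":0,"ay":0,"az":0},
    {"tx":0,"ty":0,"tz":0,"ax":0,"ay":0,"az":0}
  ]
}}

```text
clock: 10.8
eef_pos: [460.5, -326.4, 55.3]
tcp_rot: [3.141, 0.001, 1.694]
contact_force: [-0.0, -0.1, -0.8]
opening: 0.458
grasp_force: 30.5
```

{"op": "step_arm", "data": {
  "moves": [
    {"tx":0,"ty":0,"tz":0.06,"ax":0,"ay":0,"az":0},
    {"tx":0,"ty":0,"tz":0,"ax":0,"ay":0,"az":0}
  ]
}}

```text
clock: 11.05
eef_pos: [460.3, -326.4, 53.5]
tcp_rot: [3.141, 0.0, 1.694]
contact_force: [-0.2, 0.8, -0.7]
opening: 0.458
grasp_force: 30.5
```

{"op": "step_arm", "data": {
  "moves": [
    {"tx":0,"ty":0,"tz":0,"ax":0,"ay":0,"az":0},
    {"tx":0,"ty":0,"tz":0,"ax":0,"ay":0,"az":0},
    {"tx":0,"ty":0,"tz":0,"ax":0,"ay":0,"az":0},
    {"tx":0,"ty":0,"tz":-0.4,"ax":0,"ay":0,"az":0},
    {"tx":0,"ty":0,"tz":-0.6,"ax":0,"ay":0,"az":0}
  ],
  "gripper": 0.75
}}

```text
clock: 11.68
eef_pos: [460.1, -326.2, 79.0]
tcp_rot: [-3.141, -0.0, 1.694]
contact_force: [-0.8, -0.5, -0.0]
opening: 0.748
grasp_force: 0.0
```

{"op": "step_arm", "data": {
  "moves": [
    {"tx":0,"ty":0,"tz":-1,"ax":0,"ay":0,"az":0},
    {"tx":0,"ty":0,"tz":-1,"ax":0,"ay":0,"az":0},
    {"tx":0,"ty":0,"tz":-1,"ax":0,"ay":0,"az":0},
    {"tx":0.6,"ty":0.1,"tz":-1,"ax":0,"ay":0,"az":0},
    {"tx":1,"ty":0.12,"tz":0,"ax":0,"ay":0,"az":0}
  ],
  "gripper": 1
}}

```text
clock: 12.3
eef_pos: [462.2, -286.8, 181.6]
tcp_rot: [3.137, 0.003, 1.693]
contact_force: [0.7, 0.7, 0.1]
opening: 0.999
grasp_force: 0.0
```

{"op": "step_arm", "data": {
  "moves": [
    {"tx":1,"ty":0.12,"tz":0,"ax":0,"ay":0,"az":0},
    {"tx":1,"ty":0.12,"tz":0,"ax":0,"ay":0,"az":0},
    {"tx":1,"ty":0.12,"tz":0,"ax":0,"ay":0,"az":0},
    {"tx":1,"ty":0.12,"tz":0,"ax":0,"ay":0,"az":0},
    {"tx":1,"ty":0.12,"tz":0,"ax":0,"ay":0,"az":0}
  ]
}}

```text
clock: 12.92
eef_pos: [460.5, -159.3, 179.5]
tcp_rot: [3.14, 0.001, 1.694]
contact_force: [0.5, -1.3, -0.0]
opening: 1.001
grasp_force: 0.0
```

Run:
```python
from h import *
p,d,K,T=grab('scene','s1.png'); W=cloud(d,K,T)
print('owl top',topcirc(W,(462,-328),58,70,40),'t1s',topcirc(W,(460,-20),46,60,45),'t2',topcirc(W,(452,182),46,60,45),'t3',topcirc(W,(469,331),46,60,45))
p,d,K,T=grab('wrist','w4.png'); W=cloud(d,K,T)
print('t1',topcirc(W,(458,-19),45,60,45),'t2',topcirc(W,(451,182),45,60,45))
togo(458,-19.3,36)
```

```text
owl top (462.6, -327.4, 14.9, np.float64(61.3), 39) t1s (459.0, -20.0, 26.2, np.float64(49.6), 187) t2 (452.4, 181.9, 26.0, np.float64(49.3), 215) t3 (469.3, 330.9, 26.3, np.float64(49.2), 240)
t1 (457.8, -19.4, 25.9, np.float64(48.7), 3977) t2 None
pos [ 460.2 -158.4  179.3] [ 3.141 -0.     1.696] -> tx 5.53 ty 0.60 tz 5.73
```

View pics/s1.png

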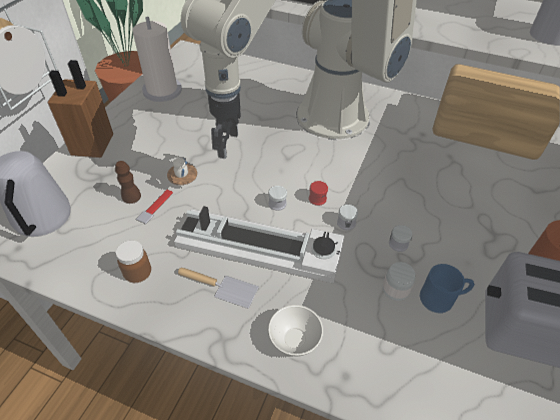

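Owl stands on the coaster at (182,170), and all three tins are unmoved. Next is tin1.

{"op": "step_arm", "data": {
  "moves": [
    {"tx":1,"ty":0.1,"tz":0,"ax":0,"ay":0,"az":0},
    {"tx":1,"ty":0.1,"tz":0,"ax":0,"ay":0,"az":0},
    {"tx":1,"ty":0.1,"tz":0,"ax":0,"ay":0,"az":0},
    {"tx":1,"ty":0.1,"tz":0.4,"ax":0,"ay":0,"az":0},
    {"tx":1,"ty":0.1,"tz":0.5,"ax":0,"ay":0,"az":0}
  ]
}}

```text
clock: 13.65
eef_pos: [458.0, -34.4, 156.6]
tcp_rot: [3.139, 0.001, 1.694]
contact_force: [0.3, -0.2, 0.5]
opening: 1.003
grasp_force: 0.0
```

{"op": "step_arm", "data": {
  "moves": [
    {"tx":0.53,"ty":0.1,"tz":0.6,"ax":0,"ay":0,"az":0},
    {"tx":0,"ty":0,"tz":1,"ax":0,"ay":0,"az":0},
    {"tx":0,"ty":0,"tz":1,"ax":0,"ay":0,"az":0},
    {"tx":0,"ty":0,"tz":0,"ax":0,"ay":0,"az":0}
  ]
}}

```text
clock: 14.15
eef_pos: [457.1, -21.4, 89.5]
tcp_rot: [-3.138, -0.0, 1.694]
contact_force: [0.2, -0.5, 0.3]
opening: 0.997
grasp_force: 0.0
```

Run:
```python
from h import *
togo(457.9,-19.4,42)
```

```text
pos [457.1 -21.4  89.5] [-3.138 -0.     1.694] -> tx 0.07 ty 0.04 tz 1.90
```

{"op": "step_arm", "data": {
  "moves": [
    {"tx":0.05,"ty":0.04,"tz":1,"ax":0,"ay":0,"az":0},
    {"tx":0,"ty":0,"tz":0.9,"ax":0,"ay":0,"az":0},
    {"tx":0,"ty":0,"tz":0,"ax":0,"ay":0,"az":0}
  ]
}}

```text
clock: 14.52
eef_pos: [458.6, -19.9, 43.0]
tcp_rot: [-3.14, -0.0, 1.694]
contact_force: [0.1, 0.3, 0.4]
opening: 1.001
grasp_force: 0.0
```

{"op": "step_arm", "data": {
  "moves": [
    {"tx":0,"ty":0,"tz":0,"ax":0,"ay":0,"az":0},
    {"tx":0,"ty":0,"tz":0,"ax":0,"ay":0,"az":0},
    {"tx":0,"ty":0,"tz":0,"ax":0,"ay":0,"az":0},
    {"tx":0,"ty":0,"tz":0,"ax":0,"ay":0,"az":0},
    {"tx":0,"ty":0,"tz":0,"ax":0,"ay":0,"az":0}
  ],
  "gripper": 0,
  "newtons": 30
}}

```text
clock: 15.15
eef_pos: [459.6, -19.7, 44.5]
tcp_rot: [3.14, 0.0, 1.694]
contact_force: [-0.9, -1.1, 8.0]
opening: 0.602
grasp_force: 29.9
```

{"op": "step_arm", "data": {
  "moves": [
    {"tx":0,"ty":0,"tz":-0.6,"ax":0,"ay":0,"az":0},
    {"tx":0,"ty":0,"tz":-1,"ax":0,"ay":0,"az":0},
    {"tx":0,"ty":0,"tz":-1,"ax":0,"ay":0,"az":0},
    {"tx":0,"ty":0,"tz":-1,"ax":0,"ay":0,"az":0},
    {"tx":0.28,"ty":0.62,"tz":0,"ax":0,"ay":0,"az":0}
  ]
}}

```text
clock: 15.78
eef_pos: [474.6, -10.8, 135.8]
tcp_rot: [3.138, 0.001, 1.694]
contact_force: [0.2, -0.1, -1.8]
opening: 0.598
grasp_force: 32.1
```

{"op": "step_arm", "data": {
  "moves": [
    {"tx":0.5,"ty":1,"tz":0,"ax":0,"ay":0,"az":0},
    {"tx":0.5,"ty":1,"tz":0,"ax":0,"ay":0,"az":0},
    {"tx":0.5,"ty":1,"tz":0,"ax":0,"ay":0,"az":0},
    {"tx":0.5,"ty":1,"tz":0,"ax":0,"ay":0,"az":0},
    {"tx":0.5,"ty":1,"tz":0,"ax":0,"ay":0,"az":0}
  ]
}}

```text
clock: 16.4
eef_pos: [590.9, 67.9, 132.7]
tcp_rot: [-3.141, -0.0, 1.695]
contact_force: [0.1, -0.6, -0.5]
opening: 0.6
grasp_force: 32.1
```

{"op": "step_arm", "data": {
  "moves": [
    {"tx":0.5,"ty":1,"tz":0,"ax":0,"ay":0,"az":0},
    {"tx":0,"ty":0,"tz":0,"ax":0,"ay":0,"az":0},
    {"tx":0,"ty":0,"tz":0,"ax":0,"ay":0,"az":0}
  ]
}}

```text
clock: 16.77
eef_pos: [612.4, 82.3, 132.5]
tcp_rot: [-3.14, 0.0, 1.695]
contact_force: [-0.6, 0.3, -1.3]
opening: 0.597
grasp_force: 32.1
```

Run:
```python
from h import *
togo(612.2,82.3,73)
```

```text
pos [612.4  82.3 132.5] [-3.14   0.     1.695] -> tx 0.00 ty -0.01 tz 2.38
```

{"op": "step_arm", "data": {
  "moves": [
    {"tx":0,"ty":0,"tz":0.8,"ax":0,"ay":0,"az":0},
    {"tx":0,"ty":0,"tz":0.6,"ax":0,"ay":0,"az":0},
    {"tx":0,"ty":0,"tz":0.5,"ax":0,"ay":0,"az":0},
    {"tx":0,"ty":0,"tz":0.3,"ax":0,"ay":0,"az":0},
    {"tx":0,"ty":0,"tz":0.1,"ax":0,"ay":0,"az":0}
  ]
}}

```text
clock: 17.4
eef_pos: [612.9, 82.1, 75.1]
tcp_rot: [-3.141, -0.0, 1.694]
contact_force: [0.6, -0.1, -0.9]
opening: 0.598
grasp_force: 32.1
```

{"op": "step_arm", "data": {
  "moves": [
    {"tx":0,"ty":0,"tz":0.06,"ax":0,"ay":0,"az":0},
    {"tx":0,"ty":0,"tz":0,"ax":0,"ay":0,"az":0},
    {"tx":0,"ty":0,"tz":0,"ax":0,"ay":0,"az":0}
  ]
}}

```text
clock: 17.77
eef_pos: [613.3, 82.2, 74.6]
tcp_rot: [3.141, -0.0, 1.694]
contact_force: [-0.1, 0.4, -0.7]
opening: 0.598
grasp_force: 32.2
```

{"op": "step_arm", "data": {
  "moves": [
    {"tx":0,"ty":0,"tz":0.04,"ax":0,"ay":0,"az":0},
    {"tx":0,"ty":0,"tz":0,"ax":0,"ay":0,"az":0}
  ]
}}

```text
clock: 18.02
eef_pos: [613.4, 82.2, 74.5]
tcp_rot: [3.141, -0.0, 1.694]
contact_force: [-2.9, -0.9, 9.6]
opening: 0.596
grasp_force: 33.3
```

{"op": "step_arm", "data": {
  "moves": [
    {"tx":0,"ty":0,"tz":0,"ax":0,"ay":0,"az":0},
    {"tx":0,"ty":0,"tz":0,"ax":0,"ay":0,"az":0},
    {"tx":0,"ty":0,"tz":0,"ax":0,"ay":0,"az":0},
    {"tx":0,"ty":0,"tz":-0.4,"ax":0,"ay":0,"az":0},
    {"tx":0,"ty":0,"tz":-0.8,"ax":0,"ay":0,"az":0}
  ],
  "gripper": 0.8
}}

```text
clock: 18.65
eef_pos: [612.7, 82.1, 103.7]
tcp_rot: [-3.14, -0.0, 1.694]
contact_force: [0.5, -0.7, 0.5]
opening: 0.802
grasp_force: 0.0
```

{"op": "step_arm", "data": {
  "moves": [
    {"tx":0,"ty":0,"tz":-1,"ax":0,"ay":0,"az":0},
    {"tx":0,"ty":0,"tz":-1,"ax":0,"ay":0,"az":0},
    {"tx":0,"ty":0,"tz":-0.8,"ax":0,"ay":0,"az":0},
    {"tx":0.7,"ty":-0.9,"tz":0,"ax":0,"ay":0,"az":0},
    {"tx":0.8,"ty":-1,"tz":0,"ax":0,"ay":0,"az":0}
  ],
  "gripper": 1
}}

```text
clock: 19.27
eef_pos: [561.5, 113.7, 175.2]
tcp_rot: [3.139, -0.0, 1.694]
contact_force: [-0.6, 1.0, -0.1]
opening: 1.0
grasp_force: 0.0
```

{"op": "step_arm", "data": {
  "moves": [
    {"tx":0.8,"ty":-1,"tz":0,"ax":0,"ay":0,"az":0},
    {"tx":0.8,"ty":-1,"tz":0,"ax":0,"ay":0,"az":0},
    {"tx":0.8,"ty":-1,"tz":0,"ax":0,"ay":0,"az":0},
    {"tx":0.8,"ty":-1,"tz":0,"ax":0,"ay":0,"az":0},
    {"tx":0,"ty":0,"tz":0,"ax":0,"ay":0,"az":0}
  ]
}}

```text
clock: 19.9
eef_pos: [451.0, 181.3, 174.6]
tcp_rot: [3.141, -0.0, 1.696]
contact_force: [0.2, 1.2, -0.6]
opening: 0.999
grasp_force: 0.0
```

Run:
```python
from h import *
p,d,K,T=grab('scene'); W=cloud(d,K,T)
print('t1 in cradle',topcirc(W,(612,82),76,90,40))
p,d,K,T=grab('wrist'); W=cloud(d,K,T)
print('t2w',topcirc(W,(451,182),42,60,60),'t3w',topcirc(W,(468,331),42,60,60))
togo(451.2,182.4,42)
```

```text
t1 in cradle (616.1, 81.6, 25.9, np.float64(79.7), 267)
t2w (450.9, 183.6, 25.9, np.float64(48.7), 2615) t3w (466.7, 332.1, 25.7, np.float64(48.5), 3202)
pos [453.  180.9 174.5] [ 3.139 -0.     1.695] -> tx 0.07 ty -0.06 tz 5.30
```

{"op": "step_arm", "data": {
  "moves": [
    {"tx":0.07,"ty":0,"tz":1,"ax":0,"ay":0,"az":0},
    {"tx":0,"ty":0,"tz":1,"ax":0,"ay":0,"az":0},
    {"tx":0,"ty":0,"tz":1,"ax":0,"ay":0,"az":0},
    {"tx":0,"ty":0,"tz":1,"ax":0,"ay":0,"az":0},
    {"tx":0,"ty":0,"tz":1,"ax":0,"ay":0,"az":0}
  ]
}}

```text
clock: 20.62
eef_pos: [453.5, 182.0, 47.9]
tcp_rot: [3.14, -0.0, 1.694]
contact_force: [-0.4, -0.4, 0.0]
opening: 1.0
grasp_force: 0.0
```

{"op": "step_arm", "data": {
  "moves": [
    {"tx":0,"ty":0,"tz":0.26,"ax":0,"ay":0,"az":0},
    {"tx":0,"ty":0,"tz":0,"ax":0,"ay":0,"az":0}
  ]
}}

```text
clock: 20.88
eef_pos: [452.6, 182.1, 42.0]
tcp_rot: [-3.142, 0.0, 1.694]
contact_force: [-0.3, 0.4, 0.5]
opening: 1.004
grasp_force: 0.0
```

{"op": "step_arm", "data": {
  "moves": [
    {"tx":0,"ty":0,"tz":0,"ax":0,"ay":0,"az":0},
    {"tx":0,"ty":0,"tz":0,"ax":0,"ay":0,"az":0},
    {"tx":0,"ty":0,"tz":0,"ax":0,"ay":0,"az":0},
    {"tx":0,"ty":0,"tz":0,"ax":0,"ay":0,"az":0},
    {"tx":0,"ty":0,"tz":0,"ax":0,"ay":0,"az":0}
  ],
  "gripper": 0
}}

```text
clock: 21.5
eef_pos: [452.5, 182.5, 42.7]
tcp_rot: [3.14, -0.0, 1.694]
contact_force: [-1.3, -0.7, 5.7]
opening: 0.598
grasp_force: 30.3
```

{"op": "step_arm", "data": {
  "moves": [
    {"tx":0,"ty":0,"tz":-0.6,"ax":0,"ay":0,"az":0},
    {"tx":0,"ty":0,"tz":-1,"ax":0,"ay":0,"az":0},
    {"tx":0,"ty":0,"tz":-1,"ax":0,"ay":0,"az":0},
    {"tx":0,"ty":0,"tz":-1,"ax":0,"ay":0,"az":0},
    {"tx":0,"ty":0,"tz":-1,"ax":0,"ay":0,"az":0}
  ]
}}

```text
clock: 22.12
eef_pos: [451.9, 182.3, 158.7]
tcp_rot: [3.141, -0.0, 1.694]
contact_force: [0.4, 0.3, -1.5]
opening: 0.599
grasp_force: 31.9
```

Run:
```python
from h import *
x,y=C0+33*CY; print(x,y)
togo(x,y,74)
```

```text
618.8325823591579 28.74837574193515
pos [451.9 182.3 158.7] [ 3.141 -0.     1.694] -> tx -6.92 ty 5.87 tz 3.39
```

{"op": "step_arm", "data": {
  "moves": [
    {"tx":-0.96,"ty":0.87,"tz":0,"ax":0,"ay":0,"az":0},
    {"tx":-1,"ty":0.9,"tz":0,"ax":0,"ay":0,"az":0},
    {"tx":-1,"ty":0.9,"tz":0,"ax":0,"ay":0,"az":0},
    {"tx":-1,"ty":0.9,"tz":0,"ax":0,"ay":0,"az":0},
    {"tx":-1,"ty":0.9,"tz":0,"ax":0,"ay":0,"az":0}
  ]
}}

```text
clock: 22.75
eef_pos: [578.9, 72.3, 158.0]
tcp_rot: [3.141, -0.0, 1.694]
contact_force: [0.7, 1.0, -0.5]
opening: 0.596
grasp_force: 32.1
```

{"op": "step_arm", "data": {
  "moves": [
    {"tx":-1,"ty":0.9,"tz":0,"ax":0,"ay":0,"az":0},
    {"tx":-1,"ty":0.5,"tz":0,"ax":0,"ay":0,"az":0},
    {"tx":0,"ty":0,"tz":0.6,"ax":0,"ay":0,"az":0},
    {"tx":0,"ty":0,"tz":0.4,"ax":0,"ay":0,"az":0},
    {"tx":0,"ty":0,"tz":0,"ax":0,"ay":0,"az":0}
  ]
}}

```text
clock: 23.38
eef_pos: [617.6, 28.4, 130.7]
tcp_rot: [-3.139, -0.0, 1.695]
contact_force: [-0.6, 0.3, -1.3]
opening: 0.602
grasp_force: 32.1
```

Run:
```python
from h import *
togo(618.96,27.75,74)
```

```text
pos [617.6  28.4 130.7] [-3.139 -0.     1.695] -> tx -0.03 ty 0.05 tz 2.27
```

{"op": "step_arm", "data": {
  "moves": [
    {"tx":0,"ty":0.04,"tz":0.8,"ax":0,"ay":0,"az":0},
    {"tx":0,"ty":0,"tz":0.6,"ax":0,"ay":0,"az":0},
    {"tx":0,"ty":0,"tz":0.5,"ax":0,"ay":0,"az":0},
    {"tx":0,"ty":0,"tz":0.3,"ax":0,"ay":0,"az":0},
    {"tx":0,"ty":0,"tz":0.08,"ax":0,"ay":0,"az":0}
  ]
}}

```text
clock: 24.0
eef_pos: [619.9, 27.8, 74.1]
tcp_rot: [-3.141, -0.0, 1.694]
contact_force: [-0.0, 0.2, -1.3]
opening: 0.596
grasp_force: 32.1
```

{"op": "step_arm", "data": {
  "moves": [
    {"tx":0,"ty":0,"tz":0,"ax":0,"ay":0,"az":0},
    {"tx":0,"ty":0,"tz":0,"ax":0,"ay":0,"az":0}
  ]
}}

```text
clock: 24.25
eef_pos: [620.5, 27.8, 75.3]
tcp_rot: [3.141, 0.0, 1.694]
contact_force: [0.0, -0.3, -2.1]
opening: 0.598
grasp_force: 32.1
```

{"op": "step_arm", "data": {
  "moves": [
    {"tx":0,"ty":-0.03,"tz":0.06,"ax":0,"ay":0,"az":0},
    {"tx":0,"ty":0,"tz":0.04,"ax":0,"ay":0,"az":0},
    {"tx":0,"ty":0,"tz":0,"ax":0,"ay":0,"az":0}
  ]
}}

```text
clock: 24.62
eef_pos: [619.4, 27.7, 72.8]
tcp_rot: [3.141, 0.0, 1.694]
contact_force: [-2.5, -0.4, 5.0]
opening: 0.601
grasp_force: 32.6
```

{"op": "step_arm", "data": {
  "moves": [
    {"tx":0,"ty":0,"tz":0,"ax":0,"ay":0,"az":0},
    {"tx":0,"ty":0,"tz":0,"ax":0,"ay":0,"az":0},
    {"tx":0,"ty":0,"tz":0,"ax":0,"ay":0,"az":0},
    {"tx":0,"ty":0,"tz":-0.4,"ax":0,"ay":0,"az":0},
    {"tx":0,"ty":0,"tz":-0.8,"ax":0,"ay":0,"az":0}
  ],
  "gripper": 0.8
}}

```text
clock: 25.25
eef_pos: [618.9, 27.7, 102.7]
tcp_rot: [-3.14, -0.0, 1.694]
contact_force: [-0.4, 0.5, -0.1]
opening: 0.799
grasp_force: 0.0
```

{"op": "step_arm", "data": {
  "moves": [
    {"tx":0,"ty":0,"tz":-1,"ax":0,"ay":0,"az":0},
    {"tx":0,"ty":0,"tz":-1,"ax":0,"ay":0,"az":0},
    {"tx":0,"ty":0,"tz":-1,"ax":0,"ay":0,"az":0},
    {"tx":1,"ty":-0.4,"tz":0,"ax":0,"ay":0,"az":0},
    {"tx":1,"ty":-0.4,"tz":0,"ax":0,"ay":0,"az":0}
  ],
  "gripper": 1
}}

```text
clock: 25.88
eef_pos: [593.6, 75.3, 179.5]
tcp_rot: [3.139, -0.0, 1.694]
contact_force: [-0.8, -0.6, -0.6]
opening: 0.996
grasp_force: 0.0
```

{"op": "step_arm", "data": {
  "moves": [
    {"tx":1,"ty":-0.4,"tz":0,"ax":0,"ay":0,"az":0},
    {"tx":1,"ty":-0.4,"tz":0,"ax":0,"ay":0,"az":0},
    {"tx":1,"ty":-0.4,"tz":0,"ax":0,"ay":0,"az":0},
    {"tx":1,"ty":-0.4,"tz":0,"ax":0,"ay":0,"az":0},
    {"tx":1,"ty":-0.4,"tz":0,"ax":0,"ay":0,"az":0}
  ]
}}

```text
clock: 26.5
eef_pos: [528.2, 193.7, 179.0]
tcp_rot: [3.14, -0.0, 1.694]
contact_force: [0.8, 0.1, -1.0]
opening: 0.998
grasp_force: 0.0
```

Run:
```python
from h import *
s=r.sense(); print(s['clock'])
p,d,K,T=grab('scene'); W=cloud(d,K,T)
print('in cradle',topcirc(W,(614,82),76,90,33),topcirc(W,(620,28),76,90,33),'t3',topcirc(W,(468,331),44,60,60))
p,d,K,T=grab('wrist'); W=cloud(d,K,T)
t=topcirc(W,(468,331),42,60,60);print('t3w',t)
togo(467,332,42)
```

```text
26.5
in cradle (616.7, 78.5, 29.0, np.float64(79.6), 271) (619.5, 30.7, 29.2, np.float64(79.7), 267) t3 (468.8, 330.3, 26.5, np.float64(49.0), 253)
t3w (466.6, 332.4, 26.1, np.float64(48.6), 3687)
pos [527.6 194.6 178.8] [ 3.140e+00 -1.000e-03  1.696e+00] -> tx 5.75 ty -1.73 tz 5.47
```

{"op": "step_arm", "data": {
  "moves": [
    {"tx":1,"ty":-0.34,"tz":0,"ax":0,"ay":0,"az":0},
    {"tx":1,"ty":-0.35,"tz":0,"ax":0,"ay":0,"az":0},
    {"tx":1,"ty":-0.35,"tz":0,"ax":0,"ay":0,"az":0},
    {"tx":1,"ty":-0.35,"tz":0.2,"ax":0,"ay":0,"az":0},
    {"tx":1,"ty":-0.35,"tz":0.4,"ax":0,"ay":0,"az":0}
  ]
}}

```text
clock: 27.22
eef_pos: [470.4, 312.1, 163.7]
tcp_rot: [3.139, -0.001, 1.694]
contact_force: [0.6, -0.4, -0.3]
opening: 0.999
grasp_force: 0.0
```

{"op": "step_arm", "data": {
  "moves": [
    {"tx":0.76,"ty":0,"tz":0.6,"ax":0,"ay":0,"az":0},
    {"tx":0,"ty":0,"tz":1,"ax":0,"ay":0,"az":0},
    {"tx":0,"ty":0,"tz":1,"ax":0,"ay":0,"az":0},
    {"tx":0,"ty":0,"tz":0,"ax":0,"ay":0,"az":0},
    {"tx":0,"ty":0,"tz":0,"ax":0,"ay":0,"az":0}
  ]
}}

```text
clock: 27.85
eef_pos: [468.1, 330.5, 97.9]
tcp_rot: [3.141, -0.0, 1.694]
contact_force: [-0.7, -0.2, -0.8]
opening: 1.0
grasp_force: 0.0
```

Run:
```python
from h import *
togo(466.8,332.2,42.3)
```

```text
pos [468.1 330.5  97.9] [ 3.141 -0.     1.694] -> tx 0.07 ty -0.04 tz 2.23
```

{"op": "step_arm", "data": {
  "moves": [
    {"tx":0.06,"ty":-0.04,"tz":1,"ax":0,"ay":0,"az":0},
    {"tx":0,"ty":0,"tz":1,"ax":0,"ay":0,"az":0},
    {"tx":0,"ty":0,"tz":0.22,"ax":0,"ay":0,"az":0},
    {"tx":0,"ty":0,"tz":0,"ax":0,"ay":0,"az":0}
  ]
}}

```text
clock: 28.35
eef_pos: [466.7, 331.9, 42.6]
tcp_rot: [3.141, -0.0, 1.694]
contact_force: [-0.7, 0.0, 0.4]
opening: 1.001
grasp_force: 0.0
```

{"op": "step_arm", "data": {
  "moves": [
    {"tx":0,"ty":0,"tz":0,"ax":0,"ay":0,"az":0},
    {"tx":0,"ty":0,"tz":0,"ax":0,"ay":0,"az":0},
    {"tx":0,"ty":0,"tz":0,"ax":0,"ay":0,"az":0},
    {"tx":0,"ty":0,"tz":0,"ax":0,"ay":0,"az":0},
    {"tx":0,"ty":0,"tz":0,"ax":0,"ay":0,"az":0}
  ],
  "gripper": 0
}}

```text
clock: 28.98
eef_pos: [466.7, 332.0, 42.9]
tcp_rot: [3.14, -0.001, 1.694]
contact_force: [-0.5, -0.8, 7.2]
opening: 0.603
grasp_force: 30.4
```

{"op": "step_arm", "data": {
  "moves": [
    {"tx":0,"ty":0,"tz":-1,"ax":0,"ay":0,"az":0},
    {"tx":0,"ty":0,"tz":-1,"ax":0,"ay":0,"az":0},
    {"tx":0,"ty":0,"tz":-1,"ax":0,"ay":0,"az":0},
    {"tx":0,"ty":0,"tz":-1,"ax":0,"ay":0,"az":0},
    {"tx":0,"ty":0,"tz":-1,"ax":0,"ay":0,"az":0}
  ]
}}

```text
clock: 29.6
eef_pos: [466.1, 331.6, 167.9]
tcp_rot: [3.141, -0.0, 1.694]
contact_force: [-0.5, -0.6, -1.7]
opening: 0.6
grasp_force: 32.0
```

{"op": "step_arm", "data": {
  "moves": [
    {"tx":-1,"ty":0.3,"tz":0,"ax":0,"ay":0,"az":0},
    {"tx":-1,"ty":0.3,"tz":0,"ax":0,"ay":0,"az":0},
    {"tx":-1,"ty":0.3,"tz":0,"ax":0,"ay":0,"az":0},
    {"tx":-1,"ty":0.3,"tz":0,"ax":0,"ay":0,"az":0},
    {"tx":-1,"ty":0.3,"tz":0,"ax":0,"ay":0,"az":0}
  ]
}}

```text
clock: 30.22
eef_pos: [519.0, 211.5, 167.1]
tcp_rot: [3.141, -0.0, 1.694]
contact_force: [-0.0, 0.5, -1.6]
opening: 0.599
grasp_force: 32.1
```

{"op": "step_arm", "data": {
  "moves": [
    {"tx":-1,"ty":0.3,"tz":0,"ax":0,"ay":0,"az":0},
    {"tx":-1,"ty":0.3,"tz":0,"ax":0,"ay":0,"az":0},
    {"tx":-1,"ty":0.3,"tz":0,"ax":0,"ay":0,"az":0},
    {"tx":-1,"ty":0.3,"tz":0,"ax":0,"ay":0,"az":0},
    {"tx":-1,"ty":0.3,"tz":0,"ax":0,"ay":0,"az":0}
  ]
}}

```text
clock: 30.85
eef_pos: [571.7, 92.0, 167.1]
tcp_rot: [3.141, -0.0, 1.694]
contact_force: [-0.4, 0.2, -1.4]
opening: 0.601
grasp_force: 32.1
```

{"op": "step_arm", "data": {
  "moves": [
    {"tx":-1,"ty":0.3,"tz":0,"ax":0,"ay":0,"az":0},
    {"tx":-1,"ty":0.3,"tz":0,"ax":0,"ay":0,"az":0},
    {"tx":-1,"ty":0.3,"tz":0,"ax":0,"ay":0,"az":0},
    {"tx":-1,"ty":0.3,"tz":0,"ax":0,"ay":0,"az":0},
    {"tx":-1,"ty":0.3,"tz":0,"ax":0,"ay":0,"az":0}
  ]
}}

```text
clock: 31.48
eef_pos: [624.2, -27.4, 167.0]
tcp_rot: [3.142, -0.0, 1.694]
contact_force: [0.6, 0.2, -1.4]
opening: 0.599
grasp_force: 32.1
```

{"op": "step_arm", "data": {
  "moves": [
    {"tx":0,"ty":0,"tz":1,"ax":0,"ay":0,"az":0},
    {"tx":0,"ty":0,"tz":0.4,"ax":0,"ay":0,"az":0},
    {"tx":0,"ty":0,"tz":0,"ax":0,"ay":0,"az":0},
    {"tx":0,"ty":0,"tz":0,"ax":0,"ay":0,"az":0},
    {"tx":0,"ty":0,"tz":0,"ax":0,"ay":0,"az":0}
  ]
}}

```text
clock: 32.1
eef_pos: [624.5, -26.3, 132.6]
tcp_rot: [3.14, 0.0, 1.695]
contact_force: [-0.3, 0.4, -1.1]
opening: 0.598
grasp_force: 32.1
```

Run:
```python
from h import *
togo(*(C0-24*CY),72.5)
```

```text
pos [624.5 -26.3 132.6] [3.14  0.    1.695] -> tx -0.07 ty 0.05 tz 2.40
```

{"op": "step_arm", "data": {
  "moves": [
    {"tx":-0.06,"ty":0.04,"tz":0.8,"ax":0,"ay":0,"az":0},
    {"tx":0,"ty":0,"tz":0.6,"ax":0,"ay":0,"az":0},
    {"tx":0,"ty":0,"tz":0.5,"ax":0,"ay":0,"az":0},
    {"tx":0,"ty":0,"tz":0.3,"ax":0,"ay":0,"az":0},
    {"tx":0,"ty":0,"tz":0.14,"ax":0,"ay":0,"az":0}
  ]
}}

```text
clock: 32.72
eef_pos: [625.0, -28.0, 72.8]
tcp_rot: [-3.141, -0.0, 1.694]
contact_force: [-10.0, -0.7, 26.4]
opening: 0.601
grasp_force: 34.9
```

{"op": "step_arm", "data": {
  "moves": [
    {"tx":0,"ty":0,"tz":0.03,"ax":0,"ay":0,"az":0},
    {"tx":0,"ty":0,"tz":0,"ax":0,"ay":0,"az":0},
    {"tx":0,"ty":0,"tz":0,"ax":0,"ay":0,"az":0}
  ]
}}

```text
clock: 33.1
eef_pos: [625.5, -28.0, 72.9]
tcp_rot: [3.141, 0.0, 1.694]
contact_force: [-1.8, -0.1, 1.6]
opening: 0.605
grasp_force: 32.4
```

{"op": "step_arm", "data": {
  "moves": [
    {"tx":0,"ty":0,"tz":0,"ax":0,"ay":0,"az":0},
    {"tx":0,"ty":0,"tz":0,"ax":0,"ay":0,"az":0},
    {"tx":0,"ty":0,"tz":0,"ax":0,"ay":0,"az":0},
    {"tx":0,"ty":0,"tz":-0.4,"ax":0,"ay":0,"az":0},
    {"tx":0,"ty":0,"tz":-0.8,"ax":0,"ay":0,"az":0}
  ],
  "gripper": 0.8
}}

```text
clock: 33.72
eef_pos: [624.8, -27.9, 103.0]
tcp_rot: [-3.14, -0.0, 1.694]
contact_force: [0.3, 0.1, 0.4]
opening: 0.799
grasp_force: 0.0
```

{"op": "step_arm", "data": {
  "moves": [
    {"tx":0,"ty":0,"tz":-1,"ax":0,"ay":0,"az":0},
    {"tx":0,"ty":0,"tz":-1,"ax":0,"ay":0,"az":0},
    {"tx":0,"ty":0,"tz":-1,"ax":0,"ay":0,"az":0},
    {"tx":-1,"ty":0,"tz":-1,"ax":0,"ay":0,"az":0},
    {"tx":-1,"ty":0,"tz":0,"ax":0,"ay":0,"az":0}
  ]
}}

```text
clock: 34.35
eef_pos: [633.1, -78.1, 206.9]
tcp_rot: [3.136, 0.001, 1.695]
contact_force: [-0.6, 0.2, -0.8]
opening: 0.801
grasp_force: 0.0
```

{"op": "step_arm", "data": {
  "moves": [
    {"tx":-1,"ty":0,"tz":0,"ax":0,"ay":0,"az":0},
    {"tx":-1,"ty":0,"tz":0,"ax":0,"ay":0,"az":0},
    {"tx":-1,"ty":0,"tz":0,"ax":0,"ay":0,"az":0},
    {"tx":-1,"ty":0,"tz":0,"ax":0,"ay":0,"az":0},
    {"tx":0,"ty":0,"tz":0,"ax":0,"ay":0,"az":0}
  ],
  "gripper": 0
}}

```text
clock: 34.98
eef_pos: [643.9, -179.0, 202.4]
tcp_rot: [3.141, 0.0, 1.692]
contact_force: [0.8, -0.6, 0.3]
opening: 0.003
grasp_force: 0.0
```

Run:
```python
from h import *
p,d,K,T=grab('wrist','w6.png'); W=cloud(d,K,T)
for y in(87,32,-24):
    t=topcirc(W,C0+y*CY,74,90,30); print(t, t and cr(t[:2]))
m=(abs(W[...,0]-640)<30)&(W[...,2]>98)&(W[...,2]<106)&(W[...,1]<-110); q=W[m]; print(cv2.minAreaRect(q[:,:2].astype(np.float32)))
togo(*(C0-170*CY),96)
```

```text
None None
None None
(626.8, -28.6, 25.7, np.float64(78.6), 2711) (0.8, -24.9)
((640.73974609375, -144.98851013183594), (33.551456451416016, 13.462419509887695), 6.936380863189697)
pos [ 643.7 -177.8  202.3] [-3.141 -0.     1.693] -> tx 0.20 ty 0.03 tz 4.25
```

View pics/w6.png

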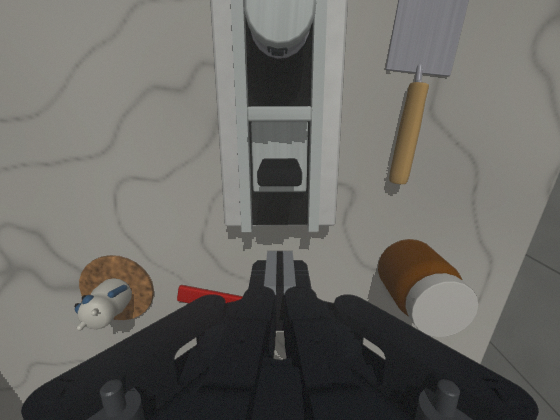

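The row's last tin sits in the trough at (280,20) and the handle is at (279,172), with clear space behind it. The owl is on the coaster at (110,290). I'll lower the shut fingers behind the handle.

{"op": "step_arm", "data": {
  "moves": [
    {"tx":0,"ty":0.03,"tz":1,"ax":0,"ay":0,"az":0},
    {"tx":0,"ty":0,"tz":1,"ax":0,"ay":0,"az":0},
    {"tx":0,"ty":0,"tz":1,"ax":0,"ay":0,"az":0},
    {"tx":0,"ty":0,"tz":1,"ax":0,"ay":0,"az":0},
    {"tx":0,"ty":0,"tz":0.4,"ax":0,"ay":0,"az":0}
  ]
}}

```text
clock: 35.65
eef_pos: [643.6, -175.8, 90.9]
tcp_rot: [-3.139, -0.001, 1.695]
contact_force: [-0.5, -0.7, -0.1]
opening: 0.002
grasp_force: 0.0
```

{"op": "step_arm", "data": {
  "moves": [
    {"tx":0.3,"ty":0,"tz":0,"ax":0,"ay":0,"az":0},
    {"tx":0.3,"ty":0,"tz":0,"ax":0,"ay":0,"az":0},
    {"tx":0.2,"ty":0,"tz":0,"ax":0,"ay":0,"az":0},
    {"tx":0.2,"ty":0,"tz":0,"ax":0,"ay":0,"az":0},
    {"tx":0.2,"ty":0,"tz":0,"ax":0,"ay":0,"az":0}
  ]
}}

```text
clock: 36.28
eef_pos: [641.3, -147.0, 93.4]
tcp_rot: [3.14, 0.001, 1.694]
contact_force: [-1.2, -4.2, 3.9]
opening: 0.001
grasp_force: 2.2
```

{"op": "step_arm", "data": {
  "moves": [
    {"tx":0.2,"ty":0,"tz":0,"ax":0,"ay":0,"az":0},
    {"tx":0.2,"ty":0,"tz":0,"ax":0,"ay":0,"az":0},
    {"tx":0.2,"ty":0,"tz":0,"ax":0,"ay":0,"az":0},
    {"tx":0.1,"ty":0,"tz":0,"ax":0,"ay":0,"az":0},
    {"tx":0,"ty":0,"tz":0,"ax":0,"ay":0,"az":0}
  ]
}}

```text
clock: 36.9
eef_pos: [638.3, -129.0, 92.3]
tcp_rot: [-3.141, -0.001, 1.695]
contact_force: [0.7, -2.0, 0.1]
opening: -0.001
grasp_force: 0.6
```

Run:
```python
from h import *
togo(*(C0-111*CY),94); print(cr(r.sense()['eef_pos'][:2]),r.sense()['contact_force'])
p,d,K,T=grab('scene','s2.png'); W=cloud(d,K,T)
```

```text
pos [ 638.3 -129.    92.3] [-3.141e+00 -1.000e-03  1.695e+00] -> tx 0.60 ty 0.00 tz -0.07
(-0.1, -126.0) [ 0.699339   -1.98332611  0.12361951]
```

{"op": "step_arm", "data": {
  "moves": [
    {"tx":0.1,"ty":0,"tz":0,"ax":0,"ay":0,"az":0},
    {"tx":0.1,"ty":0,"tz":0,"ax":0,"ay":0,"az":0},
    {"tx":0.1,"ty":0,"tz":0,"ax":0,"ay":0,"az":0},
    {"tx":0.1,"ty":0,"tz":0,"ax":0,"ay":0,"az":0}
  ]
}}

```text
clock: 37.45
eef_pos: [636.9, -119.6, 92.2]
tcp_rot: [-3.141, -0.0, 1.694]
contact_force: [-0.2, -5.1, -2.4]
opening: 0.001
grasp_force: 2.4
```

{"op": "step_arm", "data": {
  "moves": [
    {"tx":0.04,"ty":0,"tz":0,"ax":0,"ay":0,"az":0},
    {"tx":0.04,"ty":0,"tz":0,"ax":0,"ay":0,"az":0}
  ]
}}

```text
clock: 37.7
eef_pos: [636.8, -117.6, 92.3]
tcp_rot: [-3.141, -0.0, 1.695]
contact_force: [0.3, -5.3, -3.4]
opening: -0.001
grasp_force: 2.7
```

{"op": "step_arm", "data": {
  "moves": [
    {"tx":0.04,"ty":0,"tz":0,"ax":0,"ay":0,"az":0},
    {"tx":0.04,"ty":0,"tz":0,"ax":0,"ay":0,"az":0}
  ]
}}

```text
clock: 37.95
eef_pos: [636.5, -115.8, 92.3]
tcp_rot: [-3.141, 0.0, 1.694]
contact_force: [-0.0, -5.9, -3.6]
opening: 0.002
grasp_force: 2.7
```

Still free sliding; I'll advance in 1 mm steps.

{"op": "step_arm", "data": {
  "moves": [
    {"tx":0.04,"ty":0,"tz":0,"ax":0,"ay":0,"az":0},
    {"tx":0.02,"ty":0,"tz":0,"ax":0,"ay":0,"az":0}
  ]
}}

```text
clock: 38.2
eef_pos: [636.4, -114.4, 92.3]
tcp_rot: [-3.141, 0.0, 1.694]
contact_force: [-0.7, -6.4, -3.6]
opening: -0.0
grasp_force: 3.0
```

{"op": "step_arm", "data": {
  "moves": [
    {"tx":0.03,"ty":0,"tz":0,"ax":0,"ay":0,"az":0},
    {"tx":0.01,"ty":0,"tz":0,"ax":0,"ay":0,"az":0}
  ]
}}

```text
clock: 38.45
eef_pos: [636.3, -113.5, 92.3]
tcp_rot: [-3.141, 0.0, 1.695]
contact_force: [-0.9, -7.4, -2.7]
opening: 0.006
grasp_force: 3.7
```

{"op": "step_arm", "data": {
  "moves": [
    {"tx":0.03,"ty":0,"tz":0,"ax":0,"ay":0,"az":0},
    {"tx":0,"ty":0,"tz":0,"ax":0,"ay":0,"az":0}
  ]
}}

```text
clock: 38.7
eef_pos: [636.2, -113.4, 92.3]
tcp_rot: [-3.141, 0.001, 1.695]
contact_force: [0.4, -10.6, -5.1]
opening: -0.003
grasp_force: 4.9
```

{"op": "step_arm", "data": {
  "moves": [
    {"tx":0.02,"ty":0,"tz":0,"ax":0,"ay":0,"az":0},
    {"tx":0,"ty":0,"tz":0,"ax":0,"ay":0,"az":0}
  ]
}}

```text
clock: 38.95
eef_pos: [636.3, -113.4, 92.3]
tcp_rot: [-3.141, 0.002, 1.695]
contact_force: [-0.6, -12.0, -5.2]
opening: -0.002
grasp_force: 6.1
```

{"op": "step_arm", "data": {
  "moves": [
    {"tx":0.02,"ty":0,"tz":0,"ax":0,"ay":0,"az":0},
    {"tx":0,"ty":0,"tz":0,"ax":0,"ay":0,"az":0}
  ]
}}

```text
clock: 39.2
eef_pos: [636.3, -113.3, 92.3]
tcp_rot: [-3.141, 0.002, 1.695]
contact_force: [0.1, -14.2, -6.0]
opening: 0.002
grasp_force: 7.2
```

{"op": "step_arm", "data": {
  "moves": [
    {"tx":0.03,"ty":0,"tz":0,"ax":0,"ay":0,"az":0},
    {"tx":0,"ty":0,"tz":0,"ax":0,"ay":0,"az":0},
    {"tx":0,"ty":0,"tz":0,"ax":0,"ay":0,"az":0}
  ]
}}

```text
clock: 39.58
eef_pos: [636.2, -113.2, 92.3]
tcp_rot: [-3.141, 0.003, 1.695]
contact_force: [-0.8, -17.8, -6.4]
opening: 0.001
grasp_force: 8.8
```

{"op": "step_arm", "data": {
  "moves": [
    {"tx":0,"ty":0,"tz":0,"ax":0,"ay":0,"az":0},
    {"tx":0,"ty":0,"tz":0,"ax":0,"ay":0,"az":0}
  ]
}}

```text
clock: 39.83
eef_pos: [636.3, -113.2, 92.4]
tcp_rot: [-3.141, 0.003, 1.695]
contact_force: [-0.2, -16.8, -5.9]
opening: 0.002
grasp_force: 8.8
```

Run:
```python
from h import *
p,d,K,T=grab('side','sd2.png'); W=cloud(d,K,T)
i=p[120:290,200:330]; cv2.imwrite('pics/sd2c.png',cv2.resize(i[:,:,::-1],None,fx=3.4,fy=3.4,interpolation=cv2.INTER_CUBIC))
```

```text
(no output)
```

View pics/sd2c.png

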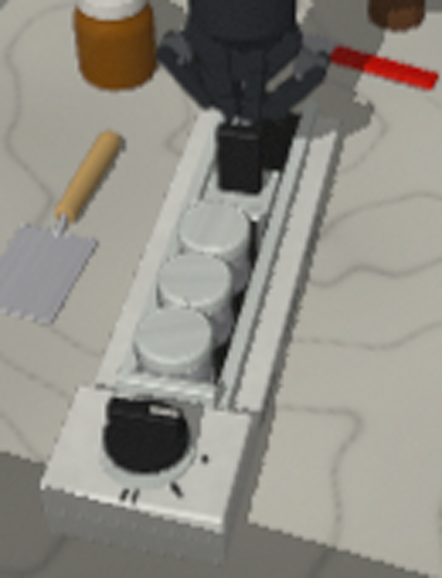

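Side crop: three tins stand upright in a row, (215,235), (195,285) and (175,345), pressed between the jaw plate and the stop. The handle force is about 17 N. Now I'll back off and go to the knob.

{"op": "step_arm", "data": {
  "moves": [
    {"tx":-0.3,"ty":0,"tz":0,"ax":0,"ay":0,"az":0},
    {"tx":-0.7,"ty":0,"tz":0,"ax":0,"ay":0,"az":0},
    {"tx":0,"ty":0,"tz":-1,"ax":0,"ay":0,"az":0},
    {"tx":0,"ty":0,"tz":-1,"ax":0,"ay":0,"az":0},
    {"tx":0,"ty":0,"tz":-1,"ax":0,"ay":0,"az":0}
  ]
}}

```text
clock: 40.5
eef_pos: [639.6, -135.9, 168.5]
tcp_rot: [3.141, -0.001, 1.694]
contact_force: [0.1, -0.3, 0.6]
opening: -0.002
grasp_force: 0.0
```

{"op": "step_arm", "data": {
  "moves": [
    {"tx":0,"ty":0,"tz":-1,"ax":0,"ay":0,"az":0},
    {"tx":1,"ty":0,"tz":-1,"ax":0,"ay":0,"az":0},
    {"tx":1,"ty":0,"tz":0,"ax":0,"ay":0,"az":0},
    {"tx":1,"ty":0,"tz":0,"ax":0,"ay":0,"az":0},
    {"tx":1,"ty":0,"tz":0,"ax":0,"ay":0,"az":0}
  ]
}}

```text
clock: 41.12
eef_pos: [626.4, -35.0, 216.5]
tcp_rot: [-3.141, -0.001, 1.695]
contact_force: [0.4, 0.4, -0.2]
opening: -0.001
grasp_force: 0.0
```

{"op": "step_arm", "data": {
  "moves": [
    {"tx":1,"ty":0,"tz":0,"ax":0,"ay":0,"az":0},
    {"tx":1,"ty":0,"tz":0,"ax":0,"ay":0,"az":0},
    {"tx":1,"ty":0,"tz":0,"ax":0,"ay":0,"az":0},
    {"tx":1,"ty":0,"tz":0,"ax":0,"ay":0,"az":0},
    {"tx":0,"ty":0,"tz":0,"ax":0,"ay":0,"az":0}
  ],
  "gripper": 0.5
}}

```text
clock: 41.75
eef_pos: [613.9, 64.7, 216.5]
tcp_rot: [-3.14, -0.001, 1.697]
contact_force: [-0.5, -0.0, 0.6]
opening: 0.5
grasp_force: 0.0
```

Run:
```python
from h import *
togo(602.2,162.7,101)
p,d,K,T=grab('wrist','w7.png'); W=cloud(d,K,T)
for y in(89,37,-15):
    t=topcirc(W,C0+y*CY,75,90,26); print(t, t and cr(t[:2]))
for a,b in((92,100),(69,75)):
    m=(np.hypot(W[...,0]-602,W[...,1]-163)<32)&(W[...,2]>a)&(W[...,2]<b); q=W[m]
    if len(q): print(cv2.minAreaRect(q[:,:2].astype(np.float32)),q[:,2].mean())
```

```text
pos [613.9  64.7 216.5] [-3.140e+00 -1.000e-03  1.697e+00] -> tx 3.95 ty 0.02 tz 4.62
(613.1, 84.4, 25.9, np.float64(78.8), 2397) (1.2, 88.9)
(618.8, 32.8, 25.9, np.float64(78.8), 2056) (0.5, 37.0)
(625.3, -18.1, 25.6, np.float64(78.8), 1779) (0.6, -14.3)
((602.4091186523438, 162.58482360839844), (45.598018646240234, 12.569419860839844), 7.114488124847412) 95.75419536200832
((602.20458984375, 162.99110412597656), (53.41970443725586, 52.42503356933594), 6.3330535888671875) 71.90412182797584
```

View pics/w7.png

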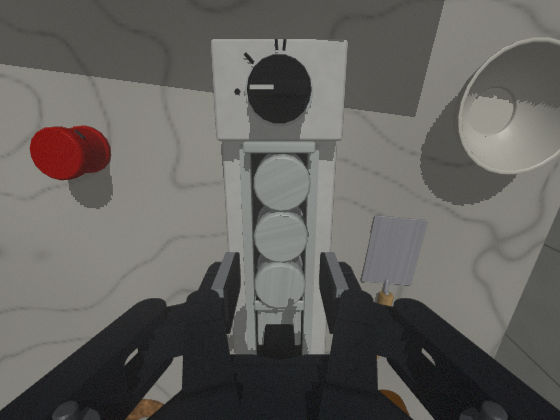

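The tins are snug in the row at (282,180), (281,235) and (280,283). The knob at (279,88) has its line to the dot, and the single bar is at (248,58).

{"op": "step_arm", "data": {
  "moves": [
    {"tx":1,"ty":0.02,"tz":0,"ax":0,"ay":0,"az":0},
    {"tx":1,"ty":0,"tz":0,"ax":0,"ay":0,"az":0},
    {"tx":1,"ty":0,"tz":0,"ax":0,"ay":0,"az":0},
    {"tx":0.95,"ty":0,"tz":0,"ax":0,"ay":0,"az":0},
    {"tx":0,"ty":0,"tz":0,"ax":0,"ay":0,"az":-0.1}
  ]
}}

```text
clock: 42.42
eef_pos: [602.8, 161.7, 217.0]
tcp_rot: [-3.141, -0.0, 1.855]
contact_force: [-0.1, 0.0, -1.1]
opening: 0.499
grasp_force: 0.0
```

{"op": "step_arm", "data": {
  "moves": [
    {"tx":0,"ty":0,"tz":0,"ax":0,"ay":0,"az":-0.1},
    {"tx":0,"ty":0,"tz":0,"ax":0,"ay":0,"az":-0.1},
    {"tx":0,"ty":0,"tz":0,"ax":0,"ay":0,"az":-0.1},
    {"tx":0,"ty":0,"tz":0,"ax":0,"ay":0,"az":-0.1},
    {"tx":0,"ty":0,"tz":0,"ax":0,"ay":0,"az":-0.1}
  ]
}}

```text
clock: 43.05
eef_pos: [603.1, 160.1, 217.0]
tcp_rot: [-3.141, -0.0, 2.641]
contact_force: [-0.4, 0.3, 0.1]
opening: 0.5
grasp_force: 0.0
```

{"op": "step_arm", "data": {
  "moves": [
    {"tx":0,"ty":0,"tz":0,"ax":0,"ay":0,"az":-0.1},
    {"tx":0,"ty":0,"tz":0,"ax":0,"ay":0,"az":-0.1},
    {"tx":0,"ty":0,"tz":0,"ax":0,"ay":0,"az":-0.1},
    {"tx":0,"ty":0,"tz":0,"ax":0,"ay":0,"az":-0.1},
    {"tx":0,"ty":0,"tz":0,"ax":0,"ay":0,"az":0}
  ]
}}

```text
clock: 43.68
eef_pos: [603.0, 160.3, 217.1]
tcp_rot: [-3.141, -0.001, -3.02]
contact_force: [0.1, -0.4, 0.1]
opening: 0.501
grasp_force: 0.0
```

Run:
```python
from h import *
s=r.sense(); d=np.array([602.3,162.7])-s['eef_pos'][:2]
print(s['eef_pos'],s['tcp_rot'],s['qpos'].round(2),'tx',-(d@CX)/25,'ty',d@CY/25,'tz',(s['eef_pos'][2]-101)/25)
```

```text
[603.03502289 160.25908353 217.08852504] [-3.14141299e+00 -5.68514063e-04 -3.01963999e+00] [ 0.26  0.39  1.67 -0.    1.08 -1.44] tx 0.0171425201663587 ty 0.10051599355820576 tz 4.6435410016811565
```

{"op": "step_arm", "data": {
  "moves": [
    {"tx":0.02,"ty":0.1,"tz":1,"ax":0,"ay":0,"az":0},
    {"tx":0,"ty":0,"tz":1,"ax":0,"ay":0,"az":0},
    {"tx":0,"ty":0,"tz":1,"ax":0,"ay":0,"az":0},
    {"tx":0,"ty":0,"tz":1,"ax":0,"ay":0,"az":0},
    {"tx":0,"ty":0,"tz":0.6,"ax":0,"ay":0,"az":0}
  ]
}}

```text
clock: 44.3
eef_pos: [601.7, 162.9, 101.1]
tcp_rot: [-3.141, -0.002, -3.021]
contact_force: [-0.7, 0.4, -1.6]
opening: 0.499
grasp_force: 0.0
```

{"op": "step_arm", "data": {
  "moves": [
    {"tx":0,"ty":0,"tz":0,"ax":0,"ay":0,"az":0},
    {"tx":0,"ty":0,"tz":0,"ax":0,"ay":0,"az":0},
    {"tx":0,"ty":0,"tz":0,"ax":0,"ay":0,"az":0}
  ]
}}

```text
clock: 44.68
eef_pos: [602.9, 163.6, 103.6]
tcp_rot: [3.141, 0.002, -3.018]
contact_force: [-0.3, -0.8, -0.5]
opening: 0.499
grasp_force: 0.0
```

{"op": "step_arm", "data": {
  "moves": [
    {"tx":0,"ty":0,"tz":0,"ax":0,"ay":0,"az":0},
    {"tx":0,"ty":0,"tz":0,"ax":0,"ay":0,"az":0},
    {"tx":0,"ty":0,"tz":0,"ax":0,"ay":0,"az":0},
    {"tx":0,"ty":0,"tz":0,"ax":0,"ay":0,"az":0},
    {"tx":0,"ty":0,"tz":0,"ax":0,"ay":0,"az":0}
  ],
  "gripper": 0,
  "newtons": 50
}}

```text
clock: 45.3
eef_pos: [602.5, 163.3, 102.7]
tcp_rot: [-3.141, 0.0, -3.018]
contact_force: [1.2, -2.3, 1.8]
opening: 0.136
grasp_force: 54.2
```

Bar gripped (opening ≈ 12 mm). Now press down.

{"op": "step_arm", "data": {
  "moves": [
    {"tx":0,"ty":0,"tz":0.1,"ax":0,"ay":0,"az":0},
    {"tx":0,"ty":0,"tz":0.1,"ax":0,"ay":0,"az":0},
    {"tx":0,"ty":0,"tz":0.06,"ax":0,"ay":0,"az":0},
    {"tx":0,"ty":0,"tz":0,"ax":0,"ay":0,"az":0}
  ]
}}

```text
clock: 45.8
eef_pos: [602.5, 163.4, 96.0]
tcp_rot: [-3.141, 0.0, -3.018]
contact_force: [1.0, -3.3, 5.3]
opening: 0.134
grasp_force: 54.6
```

{"op": "step_arm", "data": {
  "moves": [
    {"tx":0,"ty":0,"tz":0.04,"ax":0,"ay":0,"az":0},
    {"tx":0,"ty":0,"tz":0,"ax":0,"ay":0,"az":0}
  ]
}}

```text
clock: 46.05
eef_pos: [602.5, 163.4, 95.2]
tcp_rot: [-3.141, 0.0, -3.018]
contact_force: [1.1, -3.0, 6.6]
opening: 0.141
grasp_force: 54.8
```

{"op": "step_arm", "data": {
  "moves": [
    {"tx":0,"ty":0,"tz":0,"ax":0,"ay":0,"az":0.102},
    {"tx":0,"ty":0,"tz":0,"ax":0,"ay":0,"az":0.102},
    {"tx":0,"ty":0,"tz":0,"ax":0,"ay":0,"az":0.102},
    {"tx":0,"ty":0,"tz":0,"ax":0,"ay":0,"az":0.102},
    {"tx":0,"ty":0,"tz":0,"ax":0,"ay":0,"az":0.102}
  ]
}}

```text
clock: 46.68
eef_pos: [602.2, 162.3, 95.2]
tcp_rot: [-3.14, 0.001, 2.459]
contact_force: [-0.3, -9.4, 9.0]
opening: 0.137
grasp_force: 55.0
```

{"op": "step_arm", "data": {
  "moves": [
    {"tx":0,"ty":0,"tz":0,"ax":0,"ay":0,"az":0},
    {"tx":0,"ty":0,"tz":0,"ax":0,"ay":0,"az":0},
    {"tx":0,"ty":0,"tz":0,"ax":0,"ay":0,"az":0}
  ]
}}

```text
clock: 47.05
eef_pos: [602.2, 162.2, 95.2]
tcp_rot: [-3.14, 0.001, 2.464]
contact_force: [-0.8, -8.9, 8.1]
opening: 0.134
grasp_force: 55.0
```

{"op": "step_arm", "data": {
  "moves": [
    {"tx":0,"ty":0,"tz":-0.1,"ax":0,"ay":0,"az":0},
    {"tx":0,"ty":0,"tz":-0.1,"ax":0,"ay":0,"az":0},
    {"tx":0,"ty":0,"tz":-0.1,"ax":0,"ay":0,"az":0},
    {"tx":0,"ty":0,"tz":0,"ax":0,"ay":0,"az":0}
  ]
}}

```text
clock: 47.55
eef_pos: [602.1, 162.2, 102.3]
tcp_rot: [-3.14, 0.001, 2.464]
contact_force: [2.2, -7.4, 3.0]
opening: 0.137
grasp_force: 54.3
```

{"op": "step_arm", "data": {
  "moves": [
    {"tx":0,"ty":0,"tz":0,"ax":0,"ay":0,"az":0},
    {"tx":0,"ty":0,"tz":0,"ax":0,"ay":0,"az":0},
    {"tx":0,"ty":0,"tz":0,"ax":0,"ay":0,"az":0},
    {"tx":0,"ty":0,"tz":0,"ax":0,"ay":0,"az":0},
    {"tx":0,"ty":0,"tz":-0.5,"ax":0,"ay":0,"az":0}
  ],
  "gripper": 0.5
}}

```text
clock: 48.18
eef_pos: [601.5, 163.4, 114.6]
tcp_rot: [-3.14, -0.001, 2.464]
contact_force: [0.0, 0.0, -0.7]
opening: 0.501
grasp_force: 0.0
```

{"op": "step_arm", "data": {
  "moves": [
    {"tx":0,"ty":0,"tz":-1,"ax":0,"ay":0,"az":0},
    {"tx":0,"ty":0,"tz":-1,"ax":0,"ay":0,"az":0},
    {"tx":0,"ty":0,"tz":-1,"ax":0,"ay":0,"az":0},
    {"tx":0,"ty":0,"tz":-1,"ax":0,"ay":0,"az":0},
    {"tx":0,"ty":0,"tz":-1,"ax":0,"ay":0,"az":0}
  ]
}}

```text
clock: 48.8
eef_pos: [602.2, 163.5, 241.9]
tcp_rot: [3.141, 0.001, 2.464]
contact_force: [0.4, -0.7, -0.6]
opening: 0.5
grasp_force: 0.0
```

{"op": "step_arm", "data": {
  "moves": [
    {"tx":1,"ty":-1,"tz":-1,"ax":0,"ay":0,"az":0},
    {"tx":1,"ty":-1,"tz":0,"ax":0,"ay":0,"az":0},
    {"tx":1,"ty":-1,"tz":0,"ax":0,"ay":0,"az":0},
    {"tx":1,"ty":-1,"tz":0,"ax":0,"ay":0,"az":0},
    {"tx":0,"ty":0,"tz":0,"ax":0,"ay":0,"az":0}
  ]
}}

```text
clock: 49.42
eef_pos: [459.7, 148.0, 266.0]
tcp_rot: [3.141, 0.0, 2.465]
contact_force: [0.1, 0.6, 0.1]
opening: 0.498
grasp_force: 0.0
```

Run:
```python
from h import *
print(r.sense()['clock'])
for n in('side','scene'):
  p,d,K,T=grab(n); W=cloud(d,K,T)
  i=p[110:290,190:350] if n=='side' else p[140:290,150:360]
  cv2.imwrite('pics/f_%s.png'%n,cv2.resize(i[:,:,::-1],None,fx=3.2,fy=3.2,interpolation=cv2.INTER_CUBIC))
  print('owl',topcirc(W,(461,-327),55,72,40))
  for y in(89,37,-15):
    t=topcirc(W,C0+y*CY+(2,-2),75,90,28); print(t, t and cr(t[:2]))
  m=(np.hypot(W[...,0]-602,W[...,1]-163)<36)&(W[...,2]>90)&(W[...,2]<104); q=W[m]
  if len(q)>9: print(cv2.minAreaRect(q[:,:2].astype(np.float32)),q[:,2].mean())
```

```text
49.425
owl (459.6, -322.9, 15.6, np.float64(57.6), 49)
(614.1, 82.6, 27.6, np.float64(77.5), 294) (1.9, 87.0)
(619.9, 30.1, 27.7, np.float64(77.3), 260) (1.2, 34.2)
(623.9, -14.4, 25.0, np.float64(77.4), 203) (-0.3, -10.4)
((599.7289428710938, 165.9173583984375), (12.896465301513672, 45.77269744873047), 51.019432067871094) 94.09256772963525
owl (464.4, -329.0, 17.2, np.float64(59.0), 72)
(614.1, 82.0, 27.3, np.float64(79.3), 283) (1.9, 86.4)
(621.4, 30.7, 27.2, np.float64(79.4), 275) (2.8, 34.6)
(626.8, -19.1, 26.1, np.float64(79.4), 267) (2.0, -15.5)
((601.778076171875, 161.6875), (15.94677734375, 46.78253936767578), 52.920597076416016) 95.50905975249273
```

View pics/f_side.png

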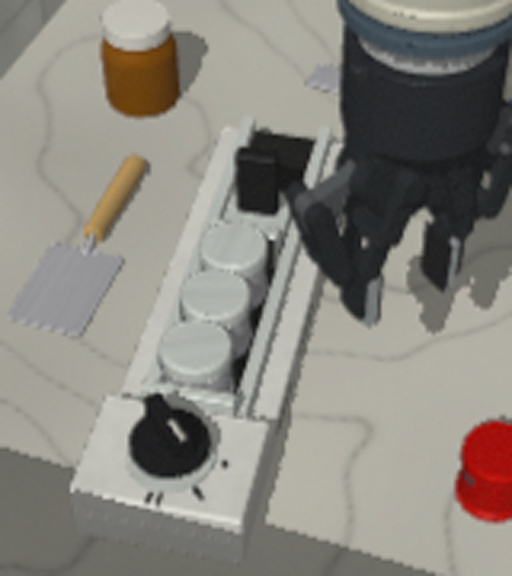

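The knob line points at the single bar at (197,492). The bar has turned 46° and stands at its original height, and the tins and owl are still in place.

```bash
python3 -c "
from rig import workorder; print(workorder.sign_off())"
```

```text
the job is handed in; nothing more can be done
None
```

I handed the job in at about 49 s of the 208 s allowed; the sign-off returned no verdict. My last camera check showed the owl on the coaster, the three tins upright and snug between jaw and stop, and the knob fully up at the single bar.

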